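Find the full gas cartridge on a balance and load the pump

TASK

One of the two identical-looking gas cartridges in the steel tray is full and the other is spent. Stand one on each pan of the balance and let go of both, then take the one whose side drops and press it fully home in the pump's well, with steady gentle pressure and stopping as soon as you feel it bottom out. Leave the spent one standing on its pan, handle the balance gently, and do not disturb the tape roll, the jar or the bowl.

Things in the scene. Friction and masses are not known exactly. Their poses are not given: they have to be found in the camera images.
- cartridge_a: one of two outwardly identical steel cartridges, an upright cylinder 32 mm across and 100 mm tall (straight sides up to 88 mm, then a short neck 14 mm across). Origin at the centre of its foot, z up along its axis. It weighs 70 to 170 g: the full one is at least 35 g heavier than the spent one, and either name may be the full one. The filling is a solid that may rattle a little
- cartridge_b: the other cartridge, same shape and size as cartridge_a, origin at the centre of its foot
- tray: fixed steel tray, 120 mm along its x, 190 mm along its y, rim 14 mm high, floor 3 mm thick; the cartridges start upright on its floor about 90 mm apart along its y. Origin under its centre
- balance: fixed stand of the pivot balance; origin under its centre on the table, the beam lies along its y axis, the pivot is 50 mm above the table; base plate 100 x 90 x 12 mm, cheeks 60 mm high
- beam (a joint): tilt of the balance beam, rad: 0 level, positive = the left (+y of the balance) pan is down, stops at -0.05 and +0.05. Damped, swings over in one to two seconds; levels itself when empty, and rests on a stop with one cartridge or two
- pan_left (a point): centre of the floor of the pan on the balance's +y side, 110 mm from the pivot; 40 mm above the table when the beam is level, 5.5 mm lower or higher at the stops. The pan's dish is 42 mm wide inside with a rim 5 mm above its floor and 4 mm thick; a cartridge leans with the pan, and keeps that lean in a grip that fails to straighten it
- pan_right (a point): the same for the pan on the balance's -y side
- pump: fixed gas pump: a grey block 80 x 80 mm and 50 mm high with the round cartridge well in the middle of its top, origin under the well's centre on the table; on its +y side (from 42 mm to 172 mm off the well) a white casing 120 mm wide (x) and 60 mm high, with a gauge and a low knob up to 75 mm high
- well_mouth (a point): centre of the well's mouth, on the block's top face, 50 mm above the table, z up. The well is 36 mm wide with a 2 mm chamfer, for the 32 mm cartridge, foot down and neck up
- seat (a joint): how far the rubber seat in the well is pushed down, m: 0 at the start, 0.006 home. Its top starts 17 to 27 mm below the mouth, unseen and different each time. It slides against 4 N of friction and stays where left; when home it meets a stiff buffer and the force rises 6 N per mm. A downward push of 10 to 16 N is surely home if the cartridge is not jammed crooked; over 22 N damages the seal
- tape_roll: bystander: roll of tape lying flat, 70 mm across, 25 mm high; origin under its centre
- pill_jar: bystander: white jar, 48 mm across, 75 mm high; origin under its centre
- steel_bowl: bystander: steel bowl, 100 mm across, 45 mm high; origin under its centre
Things that resemble listed ones, but are neither listed nor needed, are in the scene too. What is shaped like the cartridge_b but red is not meant.

How it is judged:
On the way:
1. both cartridges stand let go on opposite pans of the balance, and the beam, untouched, has tipped to one side (((distance between cartridge_a and pan_left below 0.01 m and angle between each of cartridge_a, cartridge_b's own z axis and vertical below 0.2 rad and distance between cartridge_b and pan_right below 0.01 m) or (distance between cartridge_a and pan_right below 0.01 m and angle between each of cartridge_a, cartridge_b's own z axis and vertical below 0.2 rad and distance between cartridge_b and pan_left below 0.01 m)) and (value of joint beam above 0.035 rad or value of joint beam below -0.035 rad) and contact force between the fingers and cartridge_a below 0.05 N and contact force between the fingers and cartridge_b below 0.05 N and contact force between each of the fingers, the arm and balance below 0.05 N), for 0.4 s.
At the end, for the whole second after the job is handed in: The heavier cartridge is in the pump's well, within 4 mm of centre and 5 degrees of upright, seat pushed at least 5 of its 6 mm down; the spent one stands on a balance pan, foot within 10 mm of its centre and 11 degrees of upright; both released and at rest (((horizontal distance between cartridge_a and well_mouth below 0.004 m and angle between cartridge_a's own z axis and vertical below 0.08 rad and z of cartridge_a in the frame of well_mouth below -0.015 m and contact force between cartridge_a and pump above 1 N and ((distance between cartridge_b and pan_left below 0.01 m and angle between cartridge_b's own z axis and vertical below 0.2 rad) or (distance between cartridge_b and pan_right below 0.01 m and angle between cartridge_b's own z axis and vertical below 0.2 rad))) or (horizontal distance between cartridge_b and well_mouth below 0.004 m and angle between cartridge_b's own z axis and vertical below 0.08 rad and z of cartridge_b in the frame of well_mouth below -0.015 m and contact force between cartridge_b and pump above 1 N and ((distance between cartridge_a and pan_left below 0.01 m and angle between cartridge_a's own z axis and vertical below 0.2 rad) or (distance between cartridge_a and pan_right below 0.01 m and angle between cartridge_a's own z axis and vertical below 0.2 rad)))) and value of joint seat above 0.005 m and linear speed of each of cartridge_a, cartridge_b below 0.02 m/s and contact force between the fingers and cartridge_a below 0.05 N and contact force between the fingers and cartridge_b below 0.05 N); the robot touches nothing.
It fails at once if a cartridge is pressed into the pump with more than 22 N (contact force between any of cartridge_a, cartridge_b and pump above 22 N).
It fails at once if the balance is pushed with more than 15 N by a cartridge or the robot (contact force between any of cartridge_a, cartridge_b, the fingers, the arm and balance above 15 N).
It fails at once if a bystander (tape roll, jar, bowl) is moved by more than 25 mm (distance of any of tape_roll, pill_jar, steel_bowl from where it was at the start of the episode above 0.025 m).
It also fails if it takes over 72 s, if anything falls off the work surface, if the arm or the gripper's body presses on something with over 40 N, if the wrist force passes 120 N, or if a joint passes its speed limit or range.

ROBOT

A 7-joint arm with a two-finger parallel gripper is mounted at the origin on the work surface. World frame = base frame: x ahead of the robot, y to its left, z up, the work surface at z = 0. Lengths are in m, angles in rad, forces in N, time in s.
With the tool pointing down it reaches from about 0.425 to 0.875 m from the base axis. Payload 4.7 kg.
Tool frame: the origin (TCP) lies between the finger pads; the fingertips stand ctrl.tip_reach ahead of it and the grasp point (between the pads) lies 5 mm behind it (ctrl.tip_reach is the distance from the TCP to the fingertips, in m); z points along the fingers, y is the direction in which the jaws open and shut (so a half turn about z gives the same grasp; the last joint's range is limited). The gripper opens to 87 mm and grips with 3 to 60 N. Pads are 19 mm wide; open, the fingers measure 117 mm over their backs; the gripper's body (75 mm by 190 mm) begins 51 mm behind the grasp point.
Start: joints at [-1.213, 0.321, -0.07, 1.45, 0.023, 1.371, -0.057], TCP at [0.219, 0.612, 0.237] pointing down, gripper open.
Joint ranges: [-2.86, 2.86], [-0.3, 2.09], [-1.38, 1.24], [0.06, 2.45], [-1.56, 4.7], [0.09, 2.05], [-2.69, 2.69]. Speed limits (rad/s): [2.57, 2.57, 3.14, 3.14, 3.14, 3.14, 3.14].

INTERFACE

Orientations are given as a rotation vector (axis times angle).
In Python, from bench import ctrl gives the robot as it stands.
- The arm moves only by the shell command python3 -m handwheel 'ROWS' [FORCE]. ROWS is JSON, a list of rows, each a list of 7 numbers: the shift along the tool's x, y, z in mm, then the turn, a rotation vector about the tool's x, y, z in rad, then the gripper's target within -1 to 1 (shut at 1, half-way at 0, fully open at -1). In form: [[dx, dy, dz, ax, ay, az, grip], ...]. A call has 1 to 12 rows; each row is the pose to reach, as a shift and turn from the pose commanded when the call began, along the tool's axes at that moment; what a row does not reach only later rows make up. A row lasts 1/8 s, in which the tool goes at most 62.5 mm and 10.7 degrees, less where a joint would pass 70% of its speed; a pose out of reach is approached as far as the arm can. A call with a gripper value outside its range is refused whole. The fingers move at their own pace and stop on an object; FORCE is the grip in N (left out, the last holds). Time passes only in rows, so rows that repeat a pose let the fingers close. It gives the time, the measured TCP pose, the force and the opening at its end, in the units of the state.
- ctrl.get_state(): the state, without advancing time (a new reading comes with each control period).
- ctrl.get_image(name): name is "scene" or "side" or "wrist"; returns the picture (384x512x3 uint8, red, green, blue); there is no depth.
- ctrl.camera_model(name): a dict with "mtx" (3x3 intrinsics, pixels), "xyz" and "orientation" of the camera in the world. Camera axes: x right, y up, looking along -z (the intrinsics and any distortion apply to the point x, -y, -z); pixel columns grow to the right and rows downward; lengths in m; the calibration is good to about 2 mm. A picture is of the moment at which its call begins: read the wrist's pose just before it. camera_model takes no time and is no camera call; for the wrist camera it gives the pose at the moment of the call.
- ctrl.close_job(): hands the job in, once; it reports no verdict.
The state is a dict: "time": time; "joint_positions": joint angles; "qd": joint speeds; "joint_torque": joint torques, N m; "position": TCP position; "tool_rot": TCP orientation; "ft_force": force on the tool from outside, world axes, zero at the start; "torque": the same for the moment, N m; "grip_width": opening from 0.0 (shut) to 1.0 (fully open).
Only numpy, scipy, OpenCV 4.12 (cv2) and the standard library are available. Lean on these libraries where they do the work, as an engineer would, in place of code of your own. Each camera call takes 0.05 s, during which the arm holds its last target.

## Working session

There is one attempt and no reset: what is moved stays moved. The work goes in short steps, Python scripts to look and compute and a shell command to move; the robot and the scene stay as the last step left them, time stands still between calls to the robot, and variables do not carry over. Pictures are saved under pics/ and viewed, and the job is handed in when it is done.

```bash
ls; mkdir -p pics
python3 - <<'E'
from bench import ctrl
import cv2
print(ctrl.get_state(), ctrl.tip_reach)
for n in ["scene","side","wrist"]:
    m=ctrl.camera_model(n);print(n,m)
    cv2.imwrite(f"pics/{n}0.png",cv2.cvtColor(ctrl.get_image(n),cv2.COLOR_RGB2BGR))
E
```

```text
pics
{'time': 0.0, 'joint_positions': array([-1.21291264,  0.32182173, -0.07009098,  1.45168704,  0.02264435,
        1.37081287, -0.05690978]), 'qd': array([-0.00054646, -0.00027705, -0.00014373, -0.00202711,  0.00195468,
       -0.00234684,  0.00139766]), 'joint_torque': array([ 1.71232268e-04, -4.91296613e+01, -4.03988706e-01, -3.12518191e+01,
       -6.39714953e-02,  4.39231354e-02,  1.63482664e-04]), 'position': array([0.21895939, 0.6114386 , 0.23545635]), 'tool_rot': array([-5.37270250e-01, -3.09511394e+00,  3.03547070e-03]), 'ft_force': array([-0.34473438,  0.99404534,  0.2448319 ]), 'torque': array([ 0.03308514, -0.03394058, -0.03161754]), 'grip_width': 1.003745026141473} 0.014
scene {'mtx': array([[369.6684026 ,   0.        , 254.2322571 ],
       [  0.        , 369.6684026 , 191.64591302],
       [  0.        ,   0.        ,   1.        ]]), 'xyz': array([ 1.18683343, -0.21112456,  0.82777216]), 'orientation': array([0.59789118, 0.43367976, 1.16876586])}
side {'mtx': array([[357.55064159,   0.        , 253.95329849],
       [  0.        , 357.55064159, 192.46608413],
       [  0.        ,   0.        ,   1.        ]]), 'xyz': array([ 0.32700816, -0.79449425,  0.70481168]), 'orientation': array([ 0.89947521, -0.14911233, -0.26694243])}
wrist {'mtx': array([[314.27043241,   0.        , 260.03365588],
       [  0.        , 314.27043241, 197.74270495],
       [  0.        ,   0.        ,   1.        ]]), 'xyz': array([0.14523083, 0.63847674, 0.38386663]), 'orientation': array([-0.25346776, -0.17332782,  1.21736997])}
```

View pics/scene0.png

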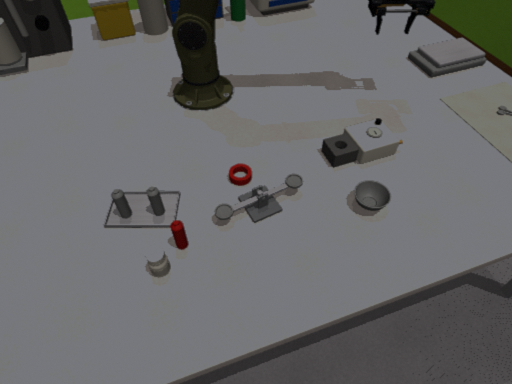

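View pics/side0.png

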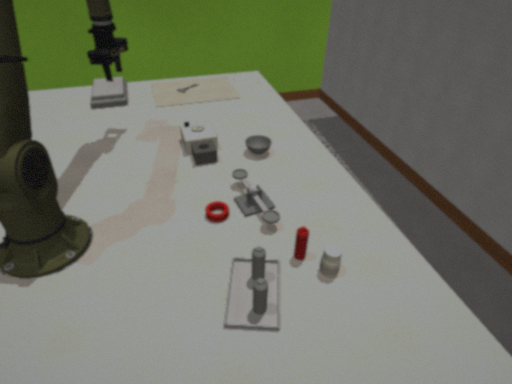

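View pics/wrist0.png

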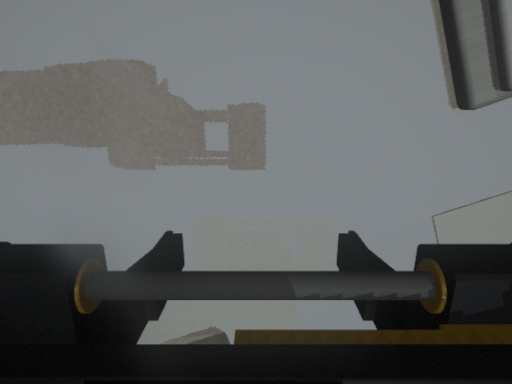

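```bash
cat > h.py <<'E'
import numpy as np, cv2
from scipy.spatial.transform import Rotation as R
from scipy.optimize import least_squares
from bench import ctrl
def project(n,P,m=None):
    m=m or ctrl.camera_model(n)
    p=R.from_rotvec(m['orientation']).inv().apply(np.atleast_2d(P)-m['xyz'])
    p=p*[1,-1,-1]; q=p@m['mtx'].T
    return q[:,:2]/q[:,2:]
def onplane(n,uv,z,m=None):
    m=m or ctrl.camera_model(n)
    d=np.linalg.inv(m['mtx'])@[uv[0],uv[1],1]
    d=R.from_rotvec(m['orientation']).apply(d*[1,-1,-1])
    return m['xyz']+d*(z-m['xyz'][2])/d[2]
def grab(n,fn,crop=None,s=1):
    im=cv2.cvtColor(ctrl.get_image(n),cv2.COLOR_RGB2BGR)
    cv2.imwrite(f'pics/raw_{fn}.png',im)
    if crop: im=im[crop[1]:crop[3],crop[0]:crop[2]]
    if s!=1: im=cv2.resize(im,None,fx=s,fy=s,interpolation=cv2.INTER_CUBIC)
    cv2.imwrite(f'pics/{fn}.png',im)
E
python3 - <<'E'
import cv2
a=cv2.imread('pics/scene0.png')
cv2.imwrite('pics/sA.png',cv2.resize(a[165:285,95:255],None,fx=5,fy=5,interpolation=2))
cv2.imwrite('pics/sB.png',cv2.resize(a[110:230,200:410],None,fx=3.8,fy=3.8,interpolation=2))
a=cv2.imread('pics/side0.png')
cv2.imwrite('pics/dA.png',cv2.resize(a[205:335,200:360],None,fx=4.6,fy=4.6,interpolation=2))
cv2.imwrite('pics/dB.png',cv2.resize(a[110:240,170:300],None,fx=4.6,fy=4.6,interpolation=2))
E
```

```text
(no output)
```

View pics/sA.png

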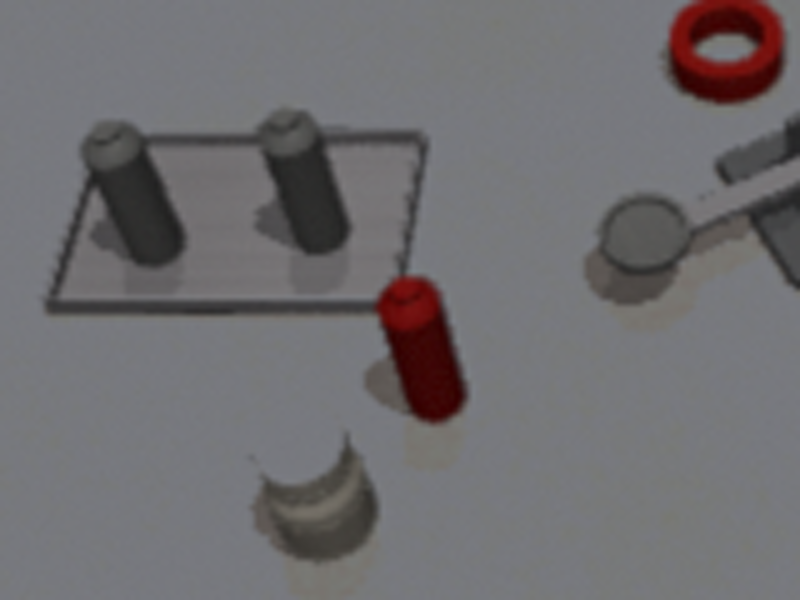

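View pics/sB.png

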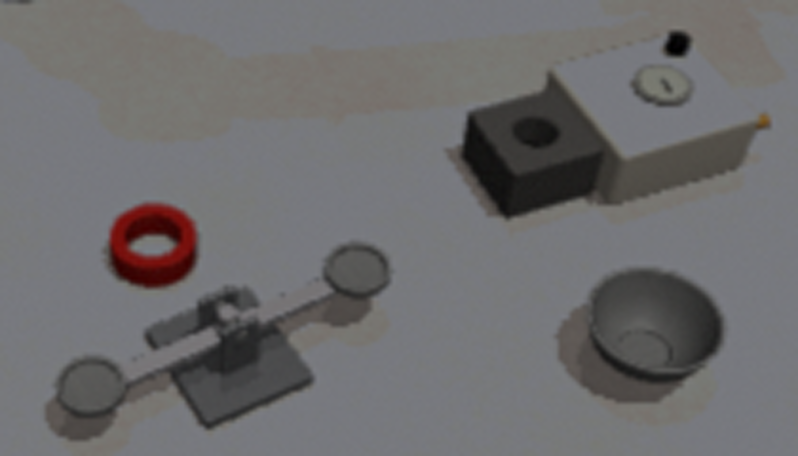

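View pics/dA.png

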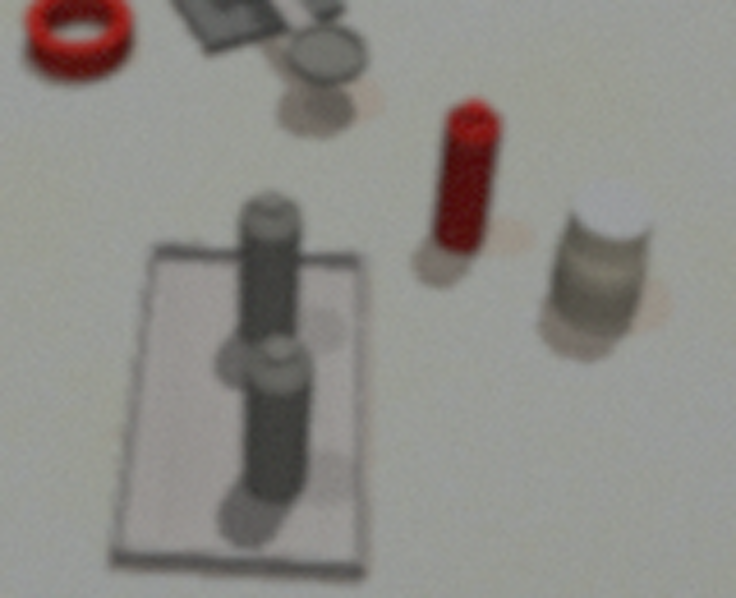

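View pics/dB.png

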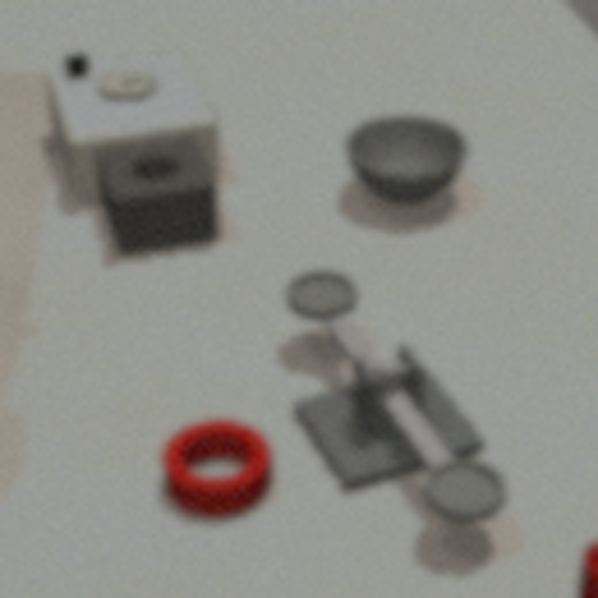

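Run:
```python
from h import *
def tri(a,b):
    f=lambda P:np.r_[project('scene',P)[0]-a,project('side',P)[0]-b]
    s=least_squares(f,[.6,0,.05]);return s.x.round(4),s.fun.round(1)
for k,a,b,z in [('c1neck',(117.6,190.6),(260.7,280),.103),('c2neck',(152.6,188.8),(258.9,248.5),.103),('panR',(224,211.4),(271.1,216.3),.045),('panL',(293.9,181),(240,173.7),.045),('well',(341,144.5),(203.9,146.3),.05),('tape',(240.3,172.5),(217.2,210),.025),('bowl',(372,195),(258.3,142),.045),('redtop',(177,223),(302.5,231),.1),('jar',(157,255),(332.5,250.5),.075)]:
    print(k,*tri(a,b),onplane('scene',a,z)[:2].round(4),onplane('side',b,z)[:2].round(4))
for p in [(470,117),(512,170),(605,150),(550,96)]:
    print(onplane('scene',(p[0]/3.8+200,p[1]/3.8+110),.05).round(4))
m=ctrl.camera_model('wrist');s=ctrl.get_state()
T=R.from_rotvec(s['tool_rot']);print(T.as_matrix().round(3));print('cam in tool',T.inv().apply(m['xyz']-s['position']).round(4),(T.inv()*R.from_rotvec(m['orientation'])).as_matrix().round(3))
```

```text
c1neck [ 0.4886 -0.3433  0.1001] [-0.3  0.4 -0.3 -0.3] [ 0.4901 -0.342 ] [ 0.4882 -0.3463]
c2neck [ 0.5124 -0.2568  0.0992] [-0.1  0.2 -0.1 -0.1] [ 0.5154 -0.2562] [ 0.5114 -0.2605]
panR [ 0.6009 -0.095   0.0376] [-0.1  0.1 -0.1 -0.1] [ 0.606  -0.0958] [ 0.598  -0.1032]
panL [0.5698 0.1216 0.0425] [ 0.  -0.1  0.   0.1] [0.572  0.1203] [0.5688 0.1184]
well [0.4882 0.3139 0.048 ] [-0.   0.1 -0.1 -0.1] [0.4896 0.3129] [0.4878 0.3099]
tape [ 0.4655 -0.005   0.0185] [-0.1  0.2 -0.2 -0.2] [ 0.4705 -0.006 ] [ 0.4645 -0.0135]
bowl [0.6891 0.3026 0.0402] [ 0.1 -0.2  0.2  0.2] [0.6926 0.299 ] [0.6864 0.2961]
redtop [ 0.6354 -0.2213  0.0905] [-0.4  0.7 -0.6 -0.5] [ 0.641  -0.2199] [ 0.6313 -0.2322]
jar [ 0.6908 -0.2842  0.0677] [-0.   0.1 -0.1 -0.1] [ 0.6955 -0.2834] [ 0.6867 -0.2902]
[0.4562 0.271  0.05  ]
[0.5226 0.2742 0.05  ]
[0.5282 0.3536 0.05  ]
[0.4563 0.3439 0.05  ]
[[-0.942  0.337 -0.   ]
 [ 0.337  0.942 -0.001]
 [-0.    -0.001 -1.   ]]
cam in tool [ 0.0785  0.0003 -0.1483] [[-0.001  0.959  0.284]
 [ 1.     0.001  0.002]
 [ 0.002  0.284 -0.959]]
```

```bash
cat >> h.py <<'E'
def plan(*targets, yaw=None):
    """targets world xyz of TCP; yaw= angle (deg) of tool y from world y (ccw)"""
    s=ctrl.get_state();T=R.from_rotvec(s['tool_rot'])
    print('now t=%.2f'%s['time'],s['position'].round(4),'F',s['ft_force'].round(2),'grip %.3f'%s['grip_width'])
    ty=T.apply([0,1,0]);tx=T.apply([1,0,0])
    cy=np.arctan2(-ty[0],ty[1]); print('yaw deg %.2f'%np.degrees(cy),'tool z',T.apply([0,0,1]).round(4))
    for t in targets: print('shift mm',(T.inv().apply(np.array(t)-s['position'])*1000).round(1))
    if yaw is not None:
        a=np.radians(yaw); x=np.array([-np.cos(a),-np.sin(a),0]);y=np.array([-np.sin(a),np.cos(a),0])
        D=R.from_matrix(np.c_[x,y,[0,0,-1]]); print('turn',(T.inv()*D).as_rotvec().round(4))
E
python3 - <<'E'
from h import *
plan((.50,.25,.3),(.50,-.3,.26),(.50,-.3,.24),yaw=8)
E
```

```text
now t=0.15 [0.219  0.6116 0.2357] F [-0.15 -0.37  0.87] grip 0.999
yaw deg -19.69 tool z [-4.0e-04 -1.4e-03 -1.0e+00]
shift mm [-386.4 -245.8  -63.9]
shift mm [-571.8 -763.6  -23.1]
shift mm [-571.8 -763.6   -3.1]
turn [-1.400e-03 -3.000e-04 -4.834e-01]
```

```bash
python3 -m handwheel '[[-386,-246,-64,0,0,-0.48,-1],[-386,-246,-64,0,0,-0.48,-1],[-386,-246,-64,0,0,-0.48,-1],[-386,-246,-64,0,0,-0.48,-1],[-386,-246,-64,0,0,-0.48,-1],[-386,-246,-64,0,0,-0.48,-1],[-386,-246,-64,0,0,-0.48,-1],[-386,-246,-64,0,0,-0.48,-1],[-438,-392,-52,0,0,-0.48,-1],[-490,-537,-41,0,0,-0.48,-1],[-531,-650,-33,0,0,-0.48,-1],[-572,-764,-23,0,0,-0.48,-1]]'
python3 - <<'E'
from h import *
plan((.50,-.3,.27),yaw=8)
E
```

```text
time: 1.65
position: [0.4993, -0.0011, 0.2819]
tool_rot: [-0.214, 3.134, 0.0]
ft_force: [1.3, -0.6, 0.7]
grip_width: 1.0
now t=1.65 [ 0.4993 -0.0011  0.2819] F [ 1.3  -0.61  0.69] grip 1.000
yaw deg 7.81 tool z [ 4.e-04  3.e-04 -1.e+00]
shift mm [  39.9 -296.3   11.8]
turn [ 0.0003  0.0004 -0.0033]
```

```bash
python3 - <<'E'
from h import *
m=ctrl.camera_model('wrist'); grab('wrist','wb1'); import pickle; pickle.dump(m,open('wb1.pkl','wb'))
E
python3 -m handwheel '[[40,-296,12,0,0,0,-1],[40,-296,12,0,0,0,-1],[40,-296,12,0,0,0,-1],[40,-296,12,0,0,0,-1],[40,-296,12,0,0,0,-1],[40,-296,12,0,0,0,-1],[40,-296,12,0,0,0,-1],[40,-296,12,0,0,0,-1]]'
python3 - <<'E'
from h import *
m=ctrl.camera_model('wrist'); grab('wrist','wc1'); import pickle; pickle.dump(m,open('wc1.pkl','wb'))
plan()
E
```

```text
time: 2.7
position: [0.501, -0.2958, 0.2699]
tool_rot: [-0.218, 3.134, 0.002]
ft_force: [0.3, 0.9, 0.2]
grip_width: 0.998
now t=2.75 [ 0.5009 -0.2959  0.27  ] F [0.05 0.46 0.1 ] grip 1.000
yaw deg 7.97 tool z [ 4.e-04  9.e-04 -1.e+00]
```

View pics/wb1.png

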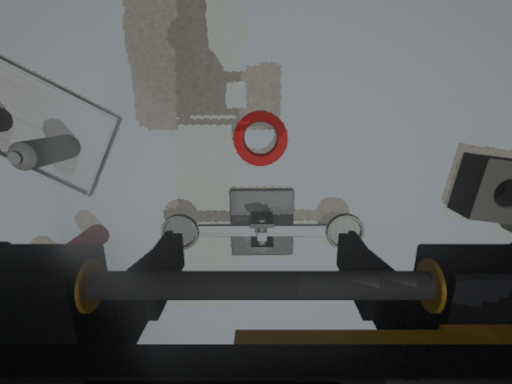

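View pics/wc1.png

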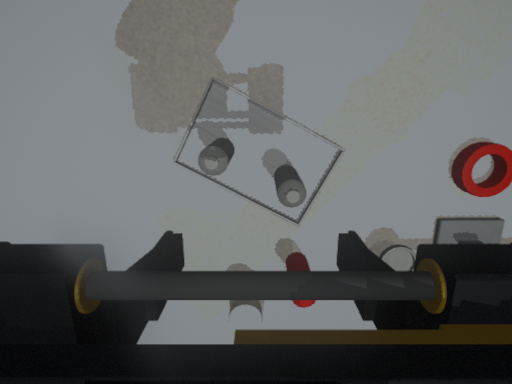

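Run:
```python
import cv2
a=cv2.imread('pics/raw_wc1.png');cv2.imwrite('pics/wc1z.png',cv2.resize(a[70:230,165:355],None,fx=4.2,fy=4.2,interpolation=2))
a=cv2.imread('pics/raw_wb1.png');cv2.imwrite('pics/wb1z.png',cv2.resize(a[180:260,150:380],None,fx=3.4,fy=3.4,interpolation=2))
```

```text
(no output)
```

View pics/wc1z.png

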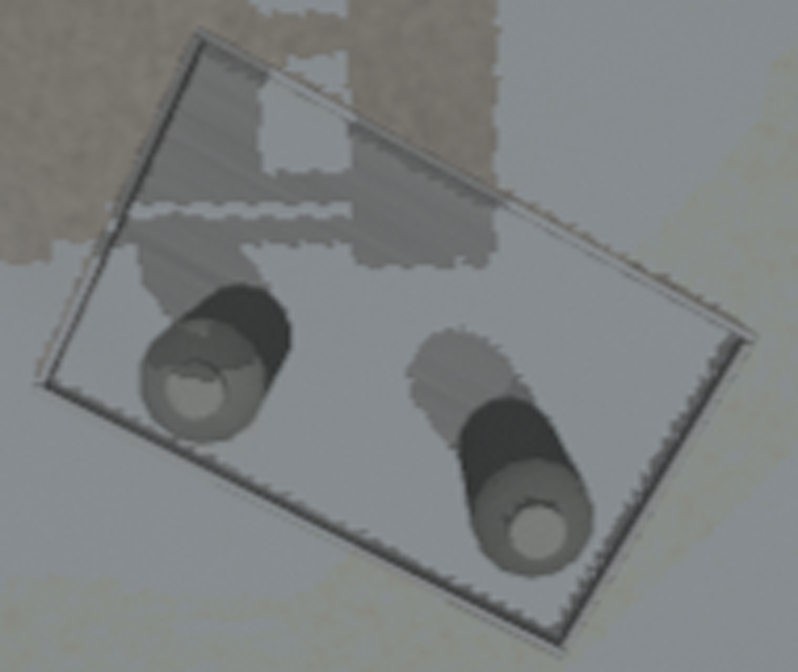

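View pics/wb1z.png

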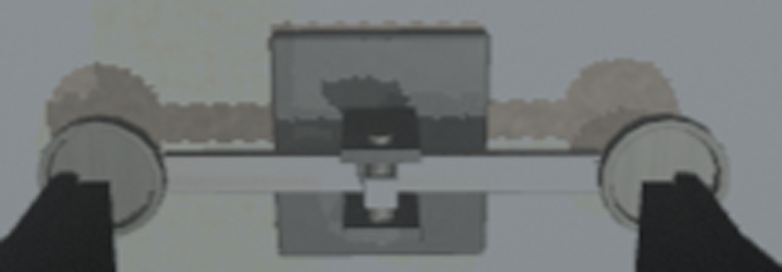

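Run:
```python
from h import *
import pickle
m=pickle.load(open('wc1.pkl','rb'))
for uv,z in [((211.2,163.3),.103),((213.3,160.5),.091),((292.9,196.4),.103),((291.7,193.3),.091)]: print(onplane('w',uv,z,m).round(4))
m=pickle.load(open('wb1.pkl','rb'))
for uv in [(179.7,231.5),(345.3,231.5)]: print(onplane('w',uv,.045,m).round(4))
```

```text
[ 0.4864 -0.3478  0.103 ]
[ 0.4856 -0.3475  0.091 ]
[ 0.5095 -0.26    0.103 ]
[ 0.5095 -0.2601  0.091 ]
[ 0.5949 -0.0954  0.045 ]
[0.5654 0.1212 0.045 ]
```

Run:
```python
from h import *
plan((.5095,-.26,.18),(.5095,-.26,.068),yaw=8)
```

```text
now t=2.75 [ 0.5009 -0.2959  0.27  ] F [0.05 0.46 0.1 ] grip 1.000
yaw deg 7.97 tool z [ 4.e-04  9.e-04 -1.e+00]
shift mm [-13.4  34.3  90.1]
shift mm [-13.4  34.2 202.1]
turn [ 0.0009  0.0005 -0.0006]
```

```bash
python3 -m handwheel '[[-13,34,45,0,0,0,-1],[-13,34,90,0,0,0,-1],[-13,34,130,0,0,0,-1],[-13,34,160,0,0,0,-1],[-13,34,180,0,0,0,-1],[-13,34,180,0,0,0,-1]]'
python3 - <<'E'
from h import *
plan((.5095,-.26,.068),yaw=8)
m=ctrl.camera_model('wrist'); grab('wrist','wg1')
E
```

```text
time: 3.5
position: [0.508, -0.2613, 0.0891]
tool_rot: [0.215, -3.132, -0.002]
ft_force: [-0.4, -1.1, 0.4]
grip_width: 1.001
now t=3.50 [ 0.508  -0.2613  0.0891] F [-0.36 -1.06  0.42] grip 1.001
yaw deg 7.86 tool z [-2.1e-03  9.0e-04 -1.0e+00]
shift mm [-1.7  1.  21. ]
turn [ 0.0012 -0.002  -0.0024]
```

View pics/wg1.png

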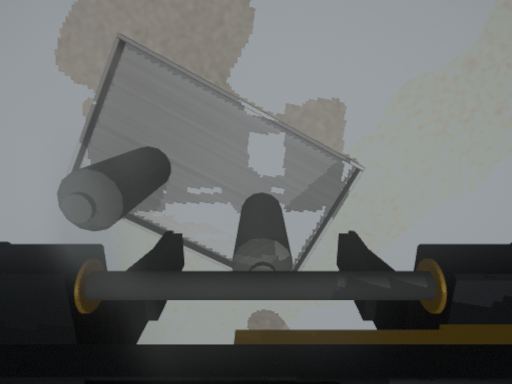

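Cartridge c2 is centred between the fingers (260,265); red decoy is elsewhere. Descend and grip.

```bash
python3 -m handwheel '[[-1,1,12,0,0,0,-1],[-1,1,21,0,0,0,-1],[-1,1,21,0,0,0,-1],[-1,1,21,0,0,0,1],[-1,1,21,0,0,0,1],[-1,1,21,0,0,0,1],[-1,1,21,0,0,0,1],[-1,1,21,0,0,0,1]]' 25
python3 - <<'E'
from h import *
plan()
E
```

```text
time: 4.55
position: [0.5094, -0.2611, 0.0691]
tool_rot: [-0.214, 3.134, 0.0]
ft_force: [-0.5, -0.4, -0.1]
grip_width: 0.517
now t=4.55 [ 0.5094 -0.2611  0.0691] F [-0.55 -0.36 -0.1 ] grip 0.517
yaw deg 7.81 tool z [ 1.e-04  1.e-04 -1.e+00]
```

```bash
python3 -m handwheel '[[0,0,0,0,0,0,1],[0,0,0,0,0,0,1],[0,0,0,0,0,0,1],[0,0,0,0,0,0,1],[0,0,-10,0,0,0,1],[0,0,-50,0,0,0,1],[0,0,-90,0,0,0,1],[0,0,-90,0,0,0,1]]' 25
python3 - <<'E'
from h import *
plan((.5655,.121,.19),yaw=8)
m=ctrl.camera_model('wrist'); grab('wrist','wg2')
E
```

```text
time: 5.55
position: [0.5115, -0.2625, 0.1631]
tool_rot: [-0.213, 3.127, -0.004]
ft_force: [-0.7, 0.6, -0.7]
grip_width: 0.363
now t=5.55 [ 0.5115 -0.2625  0.1631] F [-0.7   0.57 -0.65] grip 0.363
yaw deg 7.79 tool z [ 0.0071 -0.002  -1.    ]
shift mm [-105.7  372.6  -27.3]
turn [-0.003   0.0067 -0.0036]
```

View pics/wg2.png

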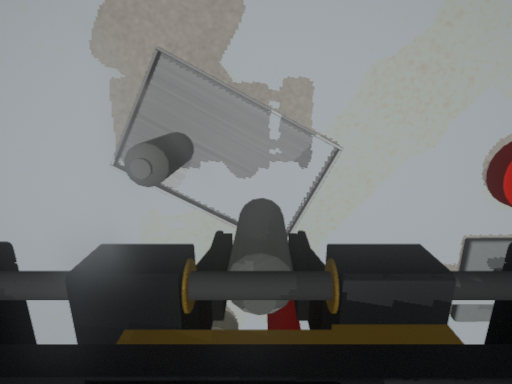

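```bash
python3 - <<'E'
from h import *
plan((.48,.015,.29),yaw=7.9)
E
python3 -m handwheel '[[-5,20,-60,0,0,0,1],[0,80,-110,0,0,0,1],[0,140,-120,0,0,0,1],[0,200,-120,0,0,0,1],[0,250,-120,0,0,0,1],[-5,278,-120,0,0,0,1],[-5,278,-120,0,0,0,1],[-5,278,-120,0,0,0,1]]'
python3 - <<'E'
from h import *
m=ctrl.camera_model('wrist'); grab('wrist','wb2',(130,150,400,290),2.9); import pickle; pickle.dump(m,open('wb2.pkl','wb'))
plan()
E
```

```text
now t=5.60 [ 0.5103 -0.2617  0.1609] F [-0.1   0.5  -1.49] grip 0.357
yaw deg 7.80 tool z [ 3.4e-03 -6.0e-04 -1.0e+00]
shift mm [  -8.   278.1 -129.4]
turn [-0.0011  0.0033 -0.0018]
time: 6.6
position: [0.4761, 0.0138, 0.2782]
tool_rot: [0.212, -3.133, 0.001]
ft_force: [0.0, 0.1, -1.7]
grip_width: 0.36
now t=6.65 [0.4763 0.0134 0.2784] F [ 0.26 -0.01 -1.61] grip 0.361
yaw deg 7.67 tool z [-1.2e-03 -8.0e-04 -1.0e+00]
```

View pics/wb2.png

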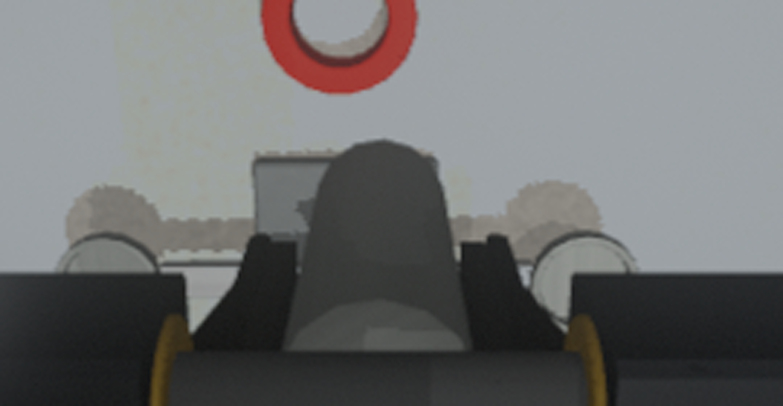

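Run:
```python
from h import *
import pickle
m=pickle.load(open('wb2.pkl','rb'))
im=cv2.imread('pics/raw_wb2.png');im=cv2.resize(im[150:290,130:400],None,fx=2.9,fy=2.9,interpolation=2)
t=np.linspace(0,2*np.pi,80)
for c,col in [((.5655,.121),(0,255,0)),((.5698,.1216),(0,0,255)),((.595,-.0954),(0,255,0)),((.6009,-.095),(0,0,255))]:
    P=np.c_[c[0]+.025*np.cos(t),c[1]+.025*np.sin(t),0*t+.045]
    q=(project('w',P,m)-[130,150])*2.9
    cv2.polylines(im,[q.astype(np.int32)],True,col,1)
cv2.imwrite('pics/wb2o.png',im)
s=cv2.imread('pics/scene0.png')
```

```text
(no output)
```

View pics/wb2o.png

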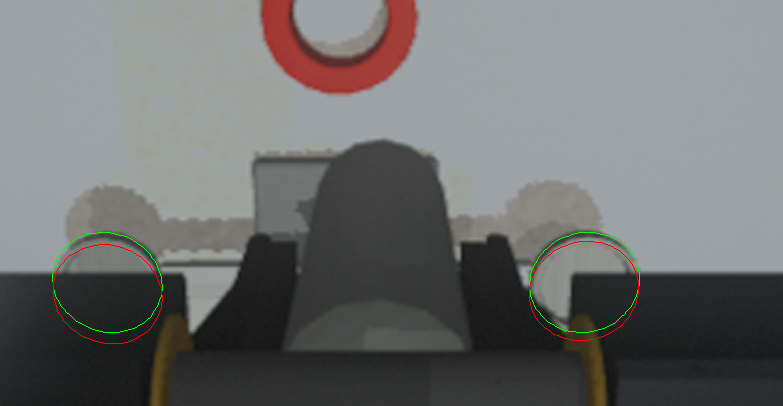

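Run:
```python
from h import *
plan((.5655,.121,.16),yaw=7.9)
```

```text
now t=6.65 [0.4763 0.0134 0.2784] F [ 0.26 -0.01 -1.61] grip 0.361
yaw deg 7.67 tool z [-1.2e-03 -8.0e-04 -1.0e+00]
shift mm [-102.9   94.8  118.2]
turn [-0.0006 -0.0013 -0.0039]
```

```bash
python3 -m handwheel '[[-40,40,10,0,0,-0.004,1],[-80,80,40,0,0,-0.004,1],[-103,95,90,0,0,-0.004,1],[-103,95,118,0,0,-0.004,1],[-103,95,118,0,0,-0.004,1],[-103,95,118,0,0,-0.004,1]]'
python3 - <<'E'
from h import *
plan((.5655,.121,.112))
m=ctrl.camera_model('wrist'); grab('wrist','wp1',(150,100,370,300),2.7); import pickle; pickle.dump(m,open('wp1.pkl','wb'))
plan((.5655,.121,.112))
im=cv2.imread('pics/wp1.png')
t=np.linspace(0,2*np.pi,80)
for z,r in [(.045,.025),(.045,.021)]:
    P=np.c_[.5655+r*np.cos(t),.121+r*np.sin(t),0*t+z]
    q=(project('w',P,m)-[150,100])*2.7
    cv2.polylines(im,[q.astype(np.int32)],True,(0,255,0),1)
cv2.imwrite('pics/wp1o.png',im)
grab('side','sp1',(170,100,300,240),4.2)
E
```

```text
time: 7.4
position: [0.5667, 0.1219, 0.1625]
tool_rot: [-0.217, 3.132, 0.0]
ft_force: [0.2, -0.1, -0.8]
grip_width: 0.357
now t=7.40 [0.5667 0.1219 0.1625] F [ 0.23 -0.08 -0.76] grip 0.357
yaw deg 7.91 tool z [ 2.e-03  3.e-04 -1.e+00]
shift mm [ 1.4 -0.7 50.5]
now t=7.45 [0.567  0.1222 0.1631] F [ 0.24 -0.42 -1.43] grip 0.359
yaw deg 7.94 tool z [ 3.1e-03  9.0e-04 -1.0e+00]
shift mm [ 1.8 -1.  51.1]
```

View pics/wp1o.png

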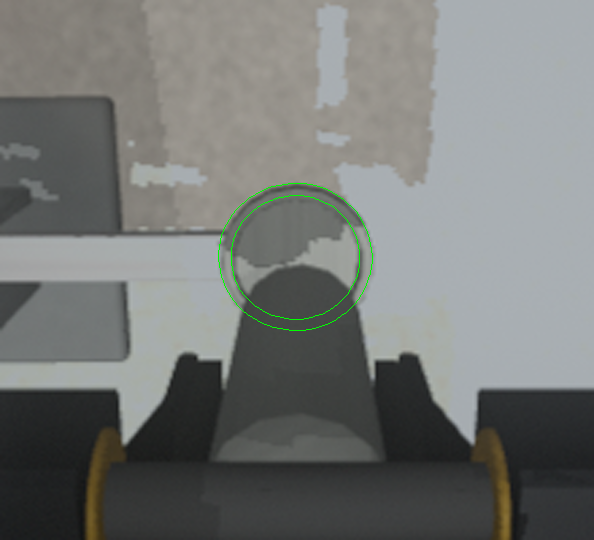

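View pics/sp1.png

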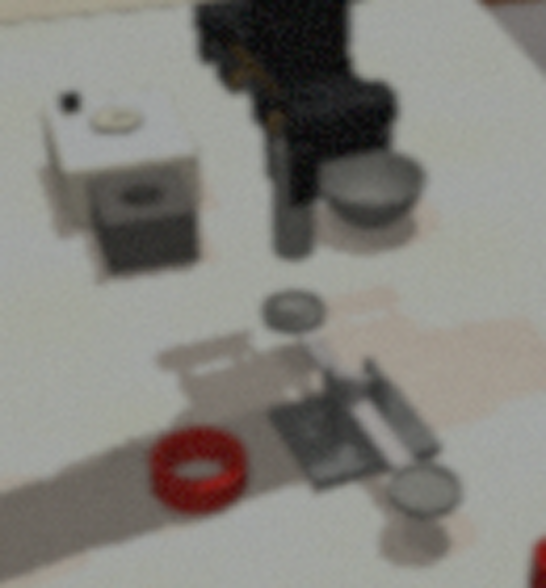

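```bash
python3 -m handwheel '[[1.5,-1,25,0,0,0,1],[1.5,-1,45,0,0,0,1],[1.5,-1,53,0,0,0,1],[1.5,-1,56,0,0,0,1],[1.5,-1,58,0,0,0,1],[1.5,-1,58,0,0,0,1]]'
python3 - <<'E'
from h import *
plan((.5655,.121,.1015))
grab('side','sp2',(170,100,300,240),4.2)
plan((.5655,.121,.1015))
E
```

```text
time: 8.25
position: [0.5649, 0.122, 0.1037]
tool_rot: [-0.22, 3.133, 0.001]
ft_force: [0.6, -0.5, -1.6]
grip_width: 0.358
now t=8.25 [0.5649 0.122  0.1037] F [ 0.63 -0.54 -1.6 ] grip 0.358
yaw deg 8.03 tool z [ 1.2e-03  5.0e-04 -1.0e+00]
shift mm [-0.5 -1.1  2.2]
now t=8.30 [0.5648 0.122  0.1037] F [-0.29 -1.23 -0.73] grip 0.362
yaw deg 8.03 tool z [ 1.1e-03  5.0e-04 -1.0e+00]
shift mm [-0.5 -1.1  2.2]
```

View pics/sp2.png

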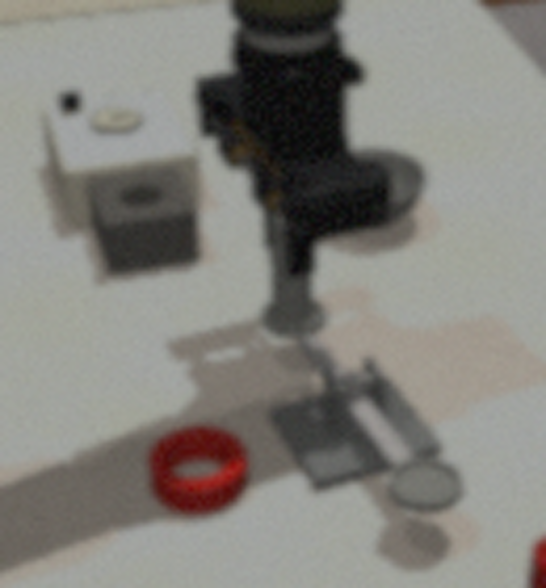

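```bash
python3 -m handwheel '[[0,-1,1,0,0,0,1],[0,-1,2,0,0,0,1],[0,-1,2,0,0,0,1]]'
python3 -c "
from h import *
plan()"
```

```text
time: 8.68
position: [0.5648, 0.1209, 0.1013]
tool_rot: [-0.22, 3.133, 0.0]
ft_force: [-0.4, -0.2, -0.9]
grip_width: 0.358
now t=8.68 [0.5648 0.1209 0.1013] F [-0.36 -0.25 -0.91] grip 0.358
yaw deg 8.03 tool z [ 5.e-04  1.e-04 -1.e+00]
```

```bash
python3 -m handwheel '[[0,0,0.5,0,0,0,1],[0,0,1,0,0,0,1],[0,0,1,0,0,0,0.1],[0,0,1,0,0,0,-0.2],[0,0,1,0,0,0,-0.4],[0,0,1,0,0,0,-0.4],[0,0,1,0,0,0,-0.4],[0,0,1,0,0,0,-0.4],[0,0,1,0,0,0,-0.4]]'
python3 -c "
from h import *
plan()
grab('wrist','wp2',(150,100,370,300),2.7)
"
```

```text
time: 9.8
position: [0.5645, 0.1209, 0.1001]
tool_rot: [-0.22, 3.134, 0.0]
ft_force: [-0.8, 0.1, -0.3]
grip_width: 0.695
now t=9.80 [0.5645 0.1209 0.1001] F [-0.79  0.09 -0.32] grip 0.695
yaw deg 8.03 tool z [ 1.e-04  1.e-04 -1.e+00]
```

View pics/wp2.png

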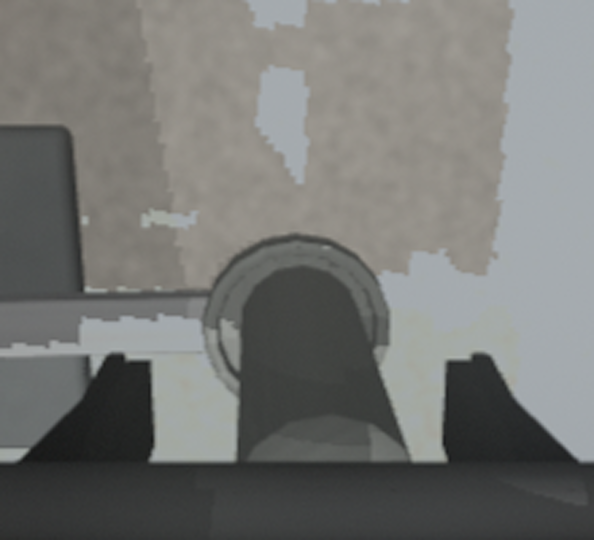

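Run:
```python
from h import *
plan((.5655,.121,.19),(.486,-.3475,.19),(.486,-.3475,.068),yaw=8)
```

```text
now t=9.85 [0.5645 0.1209 0.1001] F [ 0.7  -0.34  0.1 ] grip 0.701
yaw deg 8.03 tool z [ 0.e+00  1.e-04 -1.e+00]
shift mm [ -1.    0.  -89.9]
shift mm [ 143.2 -452.8  -89.9]
shift mm [ 143.2 -452.8   32.1]
turn [0.0001 0.     0.0006]
```

```bash
python3 -m handwheel '[[0,0,-30,0,0,0,-0.5],[0,0,-80,0,0,0,-1],[10,-40,-105,0,0,0,-1],[30,-95,-105,0,0,0,-1],[50,-153,-105,0,0,0,-1],[70,-212,-105,0,0,0,-1],[88,-270,-105,0,0,0,-1],[105,-328,-105,0,0,0,-1],[122,-386,-105,0,0,0,-1],[143,-440,-95,0,0,0,-1],[143,-453,-60,0,0,0,-1],[143,-453,-20,0,0,0,-1]]'
python3 - <<'E'
from h import *
plan((.486,-.3475,.068),yaw=8)
grab('wrist','wg3')
plan((.486,-.3475,.068),yaw=8)
E
```

```text
time: 11.35
position: [0.486, -0.3502, 0.1198]
tool_rot: [-0.215, 3.133, -0.003]
ft_force: [0.6, 0.4, 1.0]
grip_width: 0.999
now t=11.35 [ 0.486  -0.3502  0.1198] F [0.55 0.44 0.96] grip 0.999
yaw deg 7.85 tool z [ 0.0017 -0.0018 -1.    ]
shift mm [-0.3  2.7 51.8]
turn [-0.002   0.0014 -0.0027]
now t=11.40 [ 0.4831 -0.3466  0.1137] F [-2.41  2.22 -2.56] grip 1.005
yaw deg 7.94 tool z [-0.0071  0.0033 -1.    ]
shift mm [-3.1 -1.5 45.7]
turn [ 0.0042 -0.0066 -0.0011]
```

View pics/wg3.png

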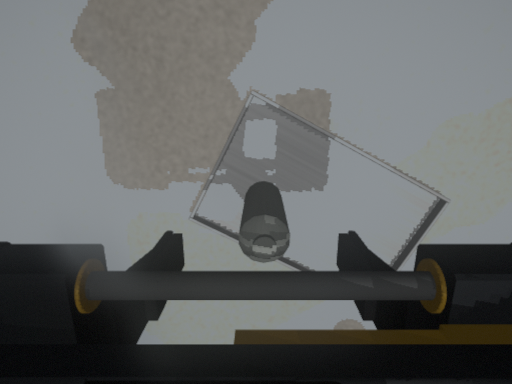

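```bash
python3 -m handwheel '[[0,0,20,0,0,0,-1],[0,0,40,0,0,0,-1],[0,0,52,0,0,0,-1],[0,0,52,0,0,0,-0.6],[0,0,52,0,0,0,1],[0,0,52,0,0,0,1],[0,0,52,0,0,0,1],[0,0,52,0,0,0,1],[0,0,52,0,0,0,1],[0,0,52,0,0,0,1],[0,0,52,0,0,0,1],[0,0,52,0,0,0,1]]' 25
python3 - <<'E'
from h import *
plan((.50,-.25,.18),(.60,-.15,.18),(.595,-.0957,.16),yaw=8)
E
```

```text
time: 12.9
position: [0.4863, -0.3478, 0.0681]
tool_rot: [-0.22, 3.134, -0.0]
ft_force: [0.9, -0.0, -0.4]
grip_width: 0.364
now t=12.90 [ 0.4863 -0.3478  0.0681] F [ 0.88 -0.   -0.35] grip 0.364
yaw deg 8.03 tool z [ 2.e-04 -1.e-04 -1.e+00]
shift mm [ -27.3   94.9 -111.9]
shift mm [-140.2  179.9 -111.9]
shift mm [-142.9  234.4  -91.9]
turn [-0.0001  0.0002  0.0005]
```

```bash
python3 -m handwheel '[[0,0,-5,0,0,0,1],[0,0,-45,0,0,0,1],[0,0,-95,0,0,0,1],[-20,35,-130,0,0,0,1],[-50,85,-135,0,0,0,1],[-80,130,-130,0,0,0,1],[-110,180,-120,0,0,0,1],[-135,220,-110,0,0,0,1],[-143,234,-100,0,0,0,1],[-143,234,-100,0,0,0,1],[-143,234,-100,0,0,0,1]]'
python3 - <<'E'
from h import *
m=ctrl.camera_model('wrist'); grab('wrist','wp3',(150,100,370,300),2.7); import pickle; pickle.dump(m,open('wp3.pkl','wb'))
plan((.595,-.0957,.12),yaw=8)
im=cv2.imread('pics/wp3.png')
t=np.linspace(0,2*np.pi,80)
for z,r in [(.0505,.025),(.0505,.021)]:
    P=np.c_[.595+r*np.cos(t),-.0957+r*np.sin(t),0*t+z]
    q=(project('w',P,m)-[150,100])*2.7
    cv2.polylines(im,[q.astype(np.int32)],True,(0,255,0),1)
cv2.imwrite('pics/wp3o.png',im)
grab('side','sp3',(170,100,300,240),4.2)
E
```

```text
time: 14.28
position: [0.5945, -0.0988, 0.1686]
tool_rot: [-0.215, 3.134, -0.002]
ft_force: [0.6, -1.0, -1.5]
grip_width: 0.367
now t=14.32 [ 0.5946 -0.099   0.1687] F [-0.41  0.11 -0.41] grip 0.367
yaw deg 7.81 tool z [ 6.0e-04 -1.1e-03 -1.0e+00]
shift mm [-0.8  3.2 48.7]
turn [-0.0012  0.0005 -0.0032]
```

View pics/wp3o.png

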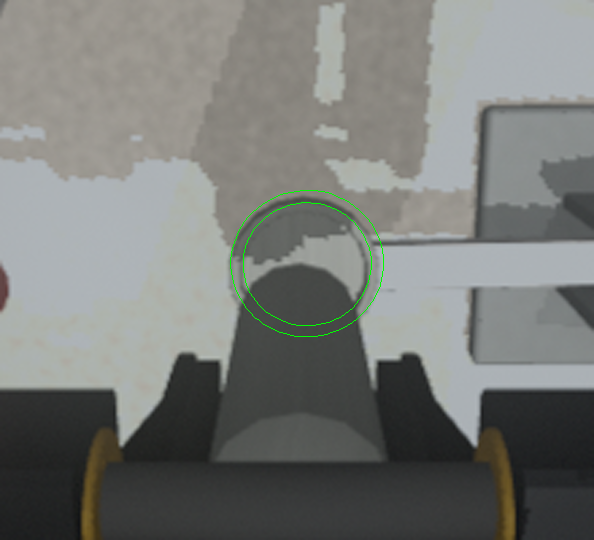

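View pics/sp3.png

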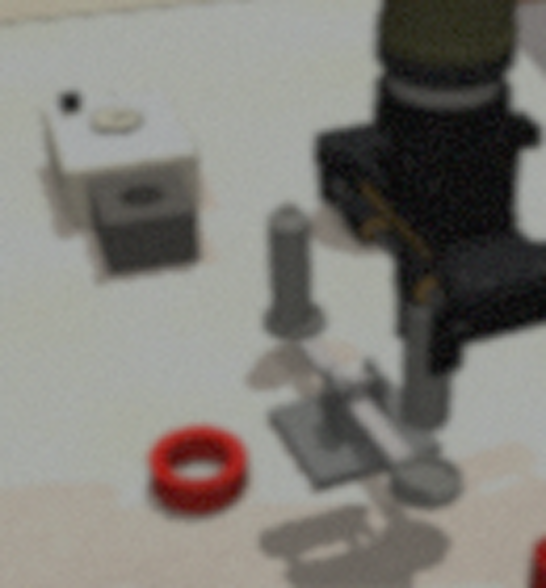

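Run:
```python
from h import *
import pickle
m=pickle.load(open('wp3.pkl','rb'))
a=cv2.imread('pics/raw_wp3.png');x0,y0,s=220,155,9
im=cv2.resize(a[155:215,220:305],None,fx=s,fy=s,interpolation=2)
t=np.linspace(0,2*np.pi,80)
for r in (.025,.021):
    P=np.c_[.597+r*np.cos(t),-.0965+r*np.sin(t),0*t+.0505]
    cv2.polylines(im,[((project('w',P,m)-[x0,y0]+.5)*s).astype(np.int32)],True,(0,255,0),1)
cv2.imwrite('pics/wp3z.png',im)
```

```text
(no output)
```

View pics/wp3z.png

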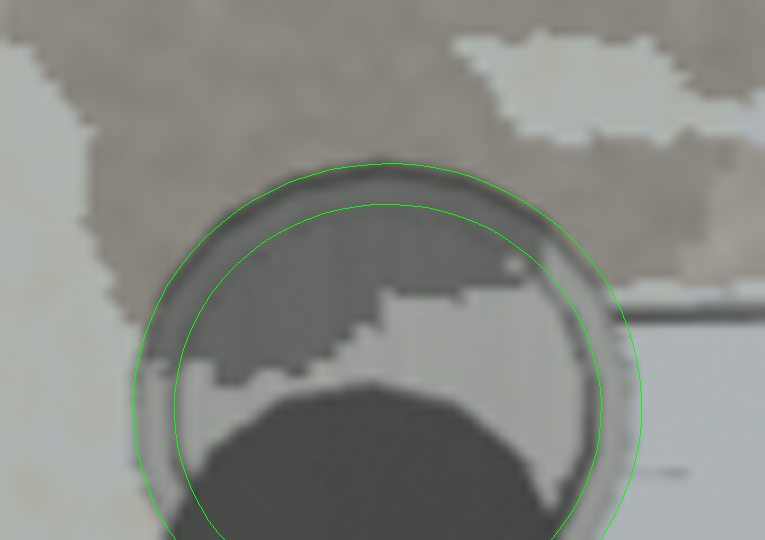

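Run:
```python
from h import *
plan((.5963,-.097,.12),(.5963,-.097,.1105),yaw=8)
```

```text
now t=14.38 [ 0.5947 -0.0987  0.1688] F [-0.56 -1.24 -0.8 ] grip 0.368
yaw deg 7.82 tool z [ 9.e-04 -7.e-04 -1.e+00]
shift mm [-1.7  1.5 48.8]
shift mm [-1.7  1.5 58.3]
turn [-0.0008  0.0008 -0.0031]
```

```bash
python3 -m handwheel '[[-1.5,1,20,0,0,0,1],[-1.5,1,38,0,0,0,1],[-1.5,1,48,0,0,0,1],[-1.5,1,51,0,0,0,1],[-1.5,1,51,0,0,0,1]]'
python3 - <<'E'
from h import *
plan((.5963,-.097,.1105),yaw=8)
grab('wrist','wp4',(150,100,370,300),2.7)
E
```

```text
time: 15.0
position: [0.5965, -0.0949, 0.117]
tool_rot: [0.22, -3.134, 0.0]
ft_force: [-0.0, -0.3, -0.6]
grip_width: 0.369
now t=15.00 [ 0.5965 -0.0949  0.117 ] F [-0.04 -0.27 -0.57] grip 0.369
yaw deg 8.03 tool z [-1.e-04 -1.e-04 -1.e+00]
shift mm [ 0.5 -2.1  6.5]
turn [-0.0001 -0.0001  0.0005]
```

View pics/wp4.png

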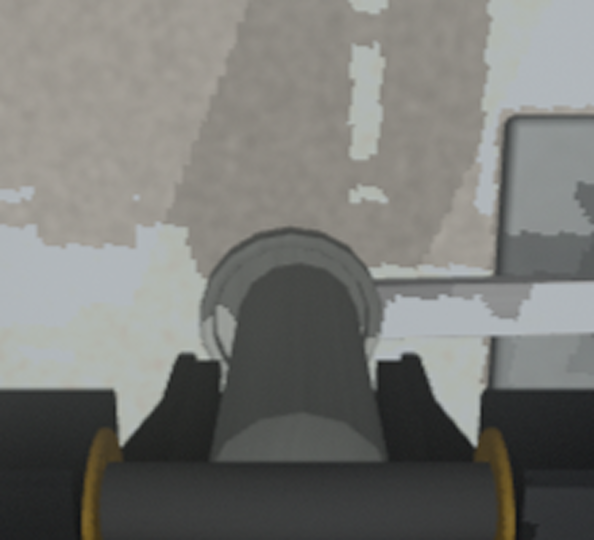

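```bash
python3 -m handwheel '[[0.5,-2,1,0,0,0,1],[0.5,-2,3,0,0,0,1],[0.5,-2,5,0,0,0,1],[0.5,-2,6,0,0,0,1],[0.5,-2,7,0,0,0,1],[0.5,-2,7,0,0,0,1]]'
python3 - <<'E'
from h import *
grab('wrist','wp5',(150,100,370,300),2.7)
plan()
grab('side','sp5',(170,100,300,240),4.2)
E
```

```text
time: 15.8
position: [0.5963, -0.0968, 0.1101]
tool_rot: [-0.22, 3.134, 0.0]
ft_force: [0.1, 0.3, 0.9]
grip_width: 0.369
now t=15.85 [ 0.5963 -0.0967  0.1102] F [0.46 0.91 0.33] grip 0.366
yaw deg 8.04 tool z [ 2.e-04  2.e-04 -1.e+00]
```

View pics/wp5.png

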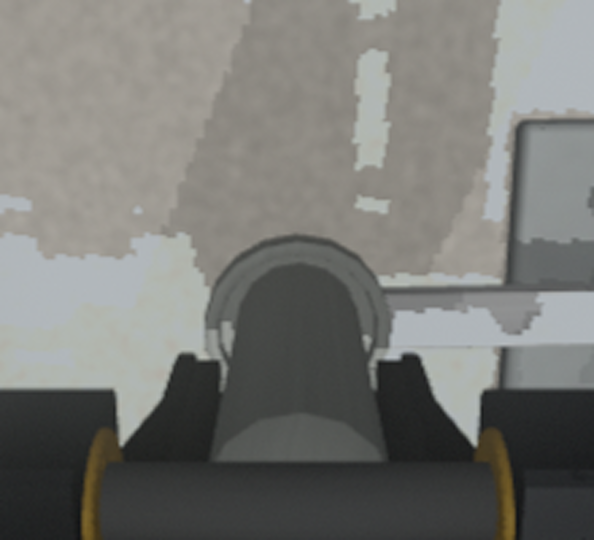

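View pics/sp5.png

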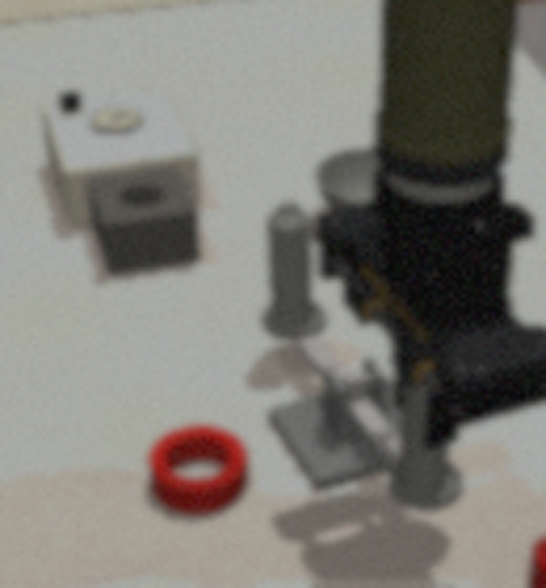

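```bash
python3 -m handwheel '[[0,0,0,0,0,0,0.1],[0,0,0,0,0,0,-0.2],[0,0,0,0,0,0,-0.6],[0,0,0,0,0,0,-1],[0,0,0,0,0,0,-1],[0,0,0,0,0,0,-1],[0,0,0,0,0,0,-1],[0,0,-10,0,0,0,-1],[0,0,-40,0,0,0,-1],[0,0,-80,0,0,0,-1],[40,0,-100,0,0,0,-1],[60,0,-100,0,0,0,-1]]'
python3 - <<'E'
from h import *
grab('side','sp6',(190,110,300,240),4.4)
plan((.5655,.121,.19),yaw=8)
grab('scene','sc6',(190,130,310,230),6)
grab('wrist','wp6')
E
```

```text
time: 17.4
position: [0.5368, -0.1064, 0.2129]
tool_rot: [-0.218, 3.13, -0.0]
ft_force: [1.0, 0.1, 0.9]
grip_width: 1.001
now t=17.45 [ 0.5343 -0.1068  0.212 ] F [-1.3  -0.29 -1.07] grip 1.000
yaw deg 7.90 tool z [ 0.001   0.0012 -1.    ]
shift mm [-62.1 221.3  22.3]
turn [ 0.001   0.0011 -0.0018]
```

View pics/sp6.png

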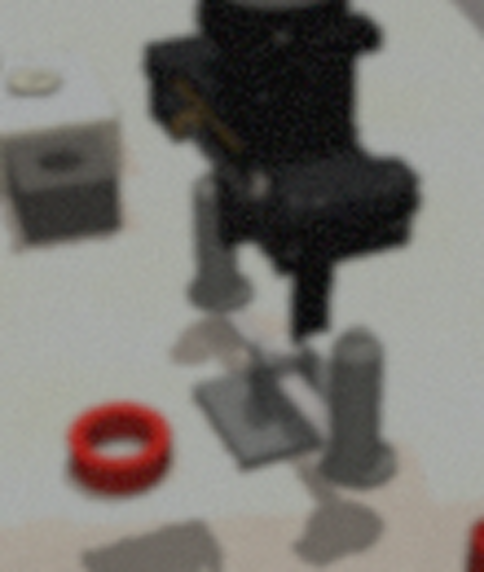

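View pics/sc6.png

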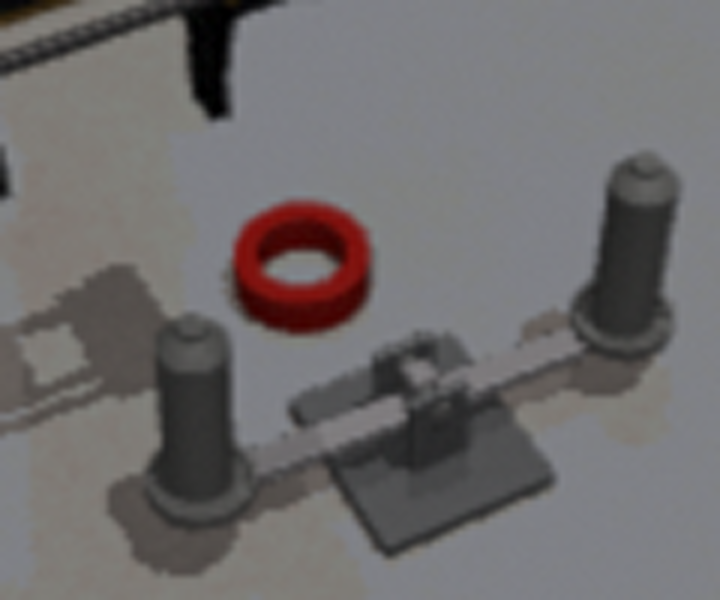

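View pics/wp6.png

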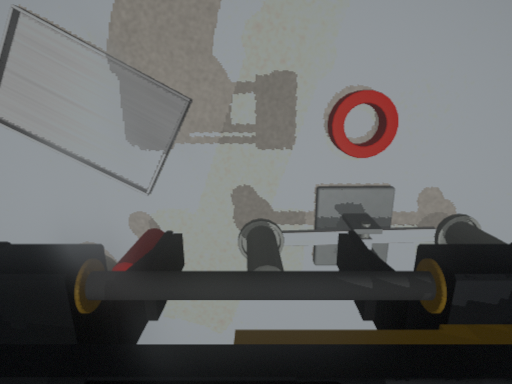

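```bash
python3 -m handwheel '[[5,100,10,0,0,0,-1],[15,100,10,0,0,0,-1],[15,100,10,0,0,0,-1],[15,100,10,0,0,0,-1]]'
python3 - <<'E'
from h import *
grab('scene','sc7',(190,130,310,230),6)
plan((.5655,.121,.19),yaw=8)
piv=np.array([.5805,.0125,.05]);u=np.array([-.1375,.9905,0])
for th in (-.05,0,.05):
    c,s=np.cos(th),np.sin(th); up=np.array([0,0,1])
    d=u*c-up*s; n=up*c+u*s
    for sg in (1,-1):
        f=piv+sg*.11*d-.01*n
        for cam in('scene','side'): print(th,'LR'[sg<0],cam,'foot',project(cam,f).round(1),'top',project(cam,f+.1*n).round(1))
E
```

```text
time: 18.05
position: [0.5089, -0.0087, 0.2002]
tool_rot: [-0.22, 3.133, -0.001]
ft_force: [0.3, 0.2, -0.3]
grip_width: 0.998
now t=18.10 [ 0.5089 -0.0094  0.2003] F [ 1.08 -0.91  0.07] grip 1.002
yaw deg 7.96 tool z [ 7.e-04 -8.e-04 -1.e+00]
shift mm [-74.1 121.3  10.2]
turn [-0.0009  0.0006 -0.0008]
-0.05 L scene foot [[293.4 179.1]] top [[294.5 154.3]]
-0.05 L side foot [[238.7 173.2]] top [[239. 147.]]
-0.05 R scene foot [[223.1 210.8]] top [[218.3 187.3]]
-0.05 R side foot [[269.2 217.6]] top [[271.7 190.3]]
0 L scene foot [[293.2 180.4]] top [[295.8 155.2]]
0 L side foot [[238.7 174.6]] top [[238.4 147.8]]
0 R scene foot [[222.8 209.7]] top [[219.7 185.2]]
0 R side foot [[269.4 216.2]] top [[271.1 187.7]]
0.05 L scene foot [[292.9 181.8]] top [[297.1 156.2]]
0.05 L side foot [[238.8 176.1]] top [[237.9 148.7]]
0.05 R scene foot [[222.5 208.5]] top [[221.2 183. ]]
0.05 R side foot [[269.6 214.8]] top [[270.4 185.1]]
```

View pics/sc7.png

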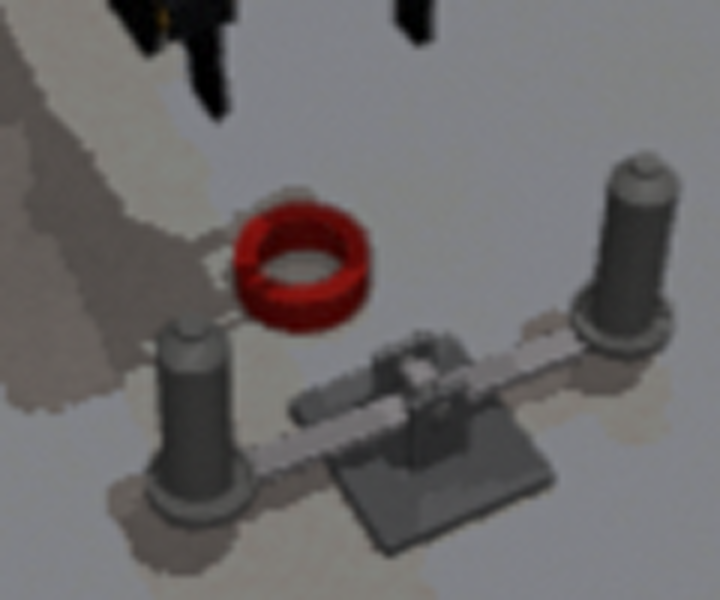

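```bash
python3 - <<'E'
from h import *
plan((.5637,.1278,.181),(.5643,.1238,.101),yaw=8)
E
python3 -m handwheel '[[-20,60,10,0.03,0,0,-1],[-50,110,10,0.05,0,0,-1],[-73,127,12,0.05,0,0,-1],[-73,127,19,0.05,0,0,-1],[-73,127,19,0.05,0,0,-1],[-73,127,19,0.05,0,0,-1]]'
python3 - <<'E'
from h import *
import pickle
m=ctrl.camera_model('wrist'); grab('wrist','wq1',(150,100,370,300),2.7); pickle.dump(m,open('wq1.pkl','wb'))
plan((.5643,.1238,.101))
for uv in []: pass
E
```

```text
now t=18.10 [ 0.5089 -0.0094  0.2003] F [ 1.08 -0.91  0.07] grip 1.002
yaw deg 7.96 tool z [ 7.e-04 -8.e-04 -1.e+00]
shift mm [-73.3 128.3  19.2]
shift mm [-73.3 124.3  99.2]
turn [-0.0009  0.0006 -0.0008]
time: 18.85
position: [0.5625, 0.1257, 0.1812]
tool_rot: [-0.215, 3.13, -0.079]
ft_force: [-0.4, -0.4, 0.8]
grip_width: 0.999
now t=18.90 [0.5626 0.126  0.1815] F [ 0.59 -0.07  0.09] grip 1.000
yaw deg 7.89 tool z [ 0.0073 -0.0494 -0.9988]
shift mm [-1.4  1.6 80.5]
```

View pics/wq1.png

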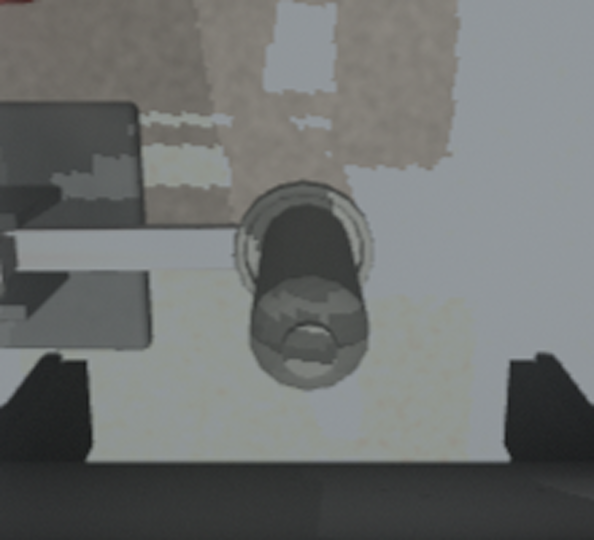

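Run:
```python
from h import *
import pickle
m=pickle.load(open('wq1.pkl','rb'))
p=onplane('w',(264.4,228.5),.1345,m);q=onplane('w',(308/2.7+150,332/2.7+100),.1224,m)
s=ctrl.get_state();T=R.from_rotvec(s['tool_rot'])
for x in(p,q): print(x.round(4),(T.inv().apply(x-s['position'])*1000).round(1))
```

```text
[0.563  0.1263 0.1345] [-0.5  2.5 46.9]
[0.5638 0.1257 0.1224] [-1.2  2.4 59. ]
```

```bash
python3 -m handwheel '[[-0.8,2.5,20,0,0,0,-1],[-0.8,2.5,45,0,0,0,-1],[-0.8,2.5,68,0,0,0,-1],[-0.8,2.5,79,0,0,0,-1],[-0.8,2.5,79,0,0,0,-0.6],[-0.8,2.5,79,0,0,0,0],[-0.8,2.5,79,0,0,0,0],[-0.8,2.5,79,0,0,0,0]]' 15
python3 - <<'E'
from h import *
plan()
grab('wrist','wq2',(150,100,370,300),2.7)
E
```

```text
time: 19.9
position: [0.5639, 0.1265, 0.1027]
tool_rot: [-0.22, 3.128, -0.078]
ft_force: [-0.2, -0.0, -0.1]
grip_width: 0.63
now t=19.90 [0.5639 0.1265 0.1027] F [-0.22 -0.01 -0.07] grip 0.630
yaw deg 8.04 tool z [ 0.008  -0.049  -0.9988]
```

View pics/wq2.png

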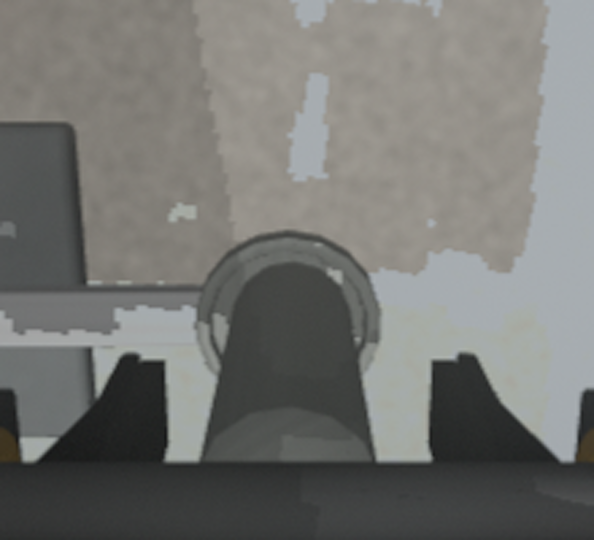

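```bash
python3 -m handwheel '[[0,-1.5,0,0,0,0,0],[0,-1.5,0,0,0,0,0.2],[0,-1.5,0,0,0,0,0.4],[0,-1.5,0,0,0,0,1],[0,-1.5,0,0,0,0,1],[0,-1.5,0,0,0,0,1],[0,-1.5,0,0,0,0,1],[0,-1.5,0,0,0,0,1]]' 15
python3 - <<'E'
from h import *
plan()
E
```

```text
time: 20.95
position: [0.5638, 0.1248, 0.1021]
tool_rot: [-0.22, 3.129, -0.078]
ft_force: [-0.4, -0.2, 0.4]
grip_width: 0.36
now t=20.95 [0.5638 0.1248 0.1021] F [-0.42 -0.21  0.38] grip 0.360
yaw deg 8.03 tool z [ 0.0071 -0.0495 -0.9987]
```

```bash
python3 -m handwheel '[[0,0,-4,0,0,0,1],[0,0,-15,0,0,0,1],[0,0,-45,0,0,0,1],[0,0,-90,-0.02,0,0,1],[0,0,-110,-0.05,0,0,1],[0,0,-110,-0.05,0,0,1],[0,0,-110,-0.05,0,0,1]]' 50
python3 - <<'E'
from h import *
plan((.53,.305,.21),yaw=3)
grab('scene','sc8',(190,130,310,230),6)
E
```

```text
time: 21.82
position: [0.562, 0.13, 0.2103]
tool_rot: [0.219, -3.131, 0.001]
ft_force: [0.0, 0.7, -0.7]
grip_width: 0.353
now t=21.82 [0.562  0.13   0.2103] F [ 0.02  0.73 -0.66] grip 0.353
yaw deg 8.02 tool z [-2.5e-03 -9.0e-04 -1.0e+00]
shift mm [  7.3 177.8   0.2]
turn [-0.0006 -0.0026  0.0876]
```

View pics/sc8.png

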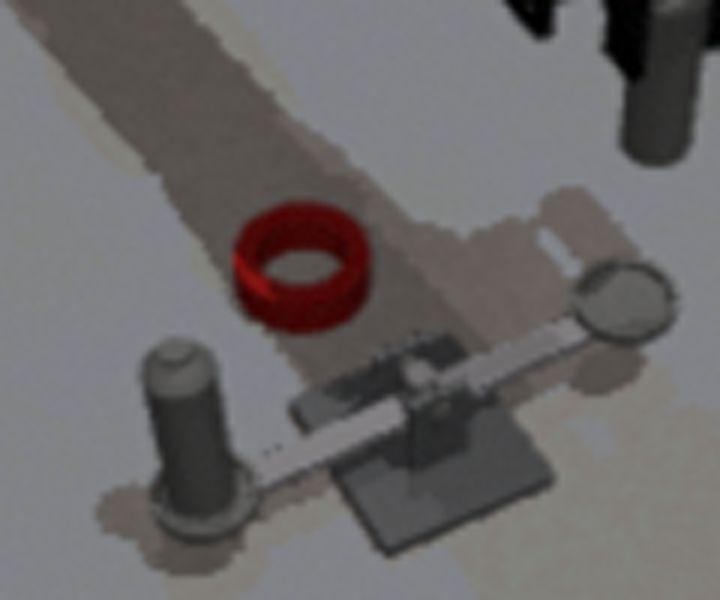

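Spent cartridge stands on the right pan, (190,430) in the crop; the full one is in the hand. Now to the well.

```bash
python3 -m handwheel '[[0,40,-10,0,0,0,1],[3,100,-10,0,0,0,1],[7,150,-5,0,0,0,1],[7,178,0,0,0,0,1],[7,178,0,0,0,0,1],[7,178,0,0,0,0,1],[7,178,0,0,0,0,1],[7,178,0,0,0,0,1]]' 50
python3 - <<'E'
from h import *
import pickle
m=ctrl.camera_model('wrist'); grab('wrist','ww1'); pickle.dump(m,open('ww1.pkl','wb'))
plan()
E
```

```text
time: 22.88
position: [0.5317, 0.3043, 0.2122]
tool_rot: [-0.217, 3.134, -0.0]
ft_force: [-0.5, 1.4, -1.0]
grip_width: 0.354
now t=22.93 [0.5316 0.3046 0.2122] F [-0.33  0.03 -1.35] grip 0.351
yaw deg 7.94 tool z [ 4.e-04  2.e-04 -1.e+00]
```

View pics/ww1.png

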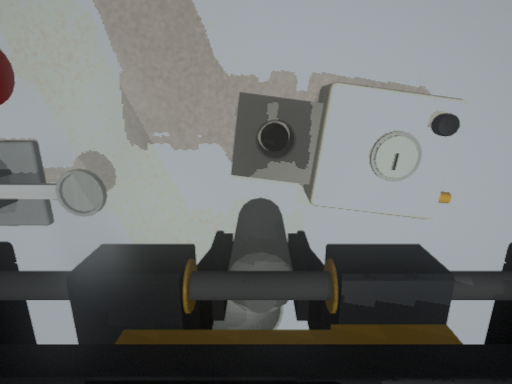

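Run:
```python
from h import *
import pickle
m=pickle.load(open('ww1.pkl','rb'))
a=cv2.imread('pics/raw_ww1.png');x0,y0,s=225,88,6
im=cv2.resize(a[88:188,225:330],None,fx=s,fy=s,interpolation=2)
im=cv2.convertScaleAbs(im,alpha=1.8)
t=np.linspace(0,2*np.pi,80)
c=onplane('w',(274.8,136.8),.05,m);print(c)
for r in (.018,.020):
    P=np.c_[c[0]+r*np.cos(t),c[1]+r*np.sin(t),0*t+.05]
    cv2.polylines(im,[((project('w',P,m)-[x0,y0]+.5)*s).astype(np.int32)],True,(0,255,0),1)
cv2.imwrite('pics/ww1z.png',im)
```

```text
[0.48176606 0.31172719 0.05      ]
```

View pics/ww1z.png

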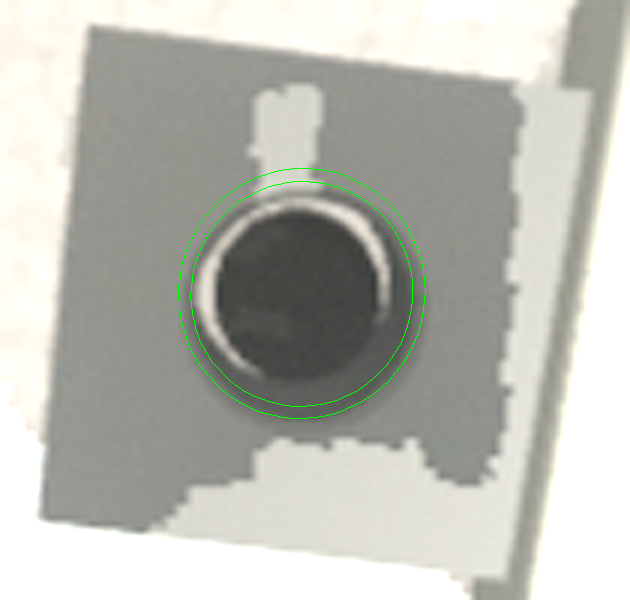

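Run:
```python
from h import *
import pickle
m=pickle.load(open('ww1.pkl','rb'))
g=lambda x,y:(225+x/6-.5,88+y/6-.5)
C=np.array([onplane('w',g(*p),.05,m)[:2] for p in [(88,25),(590,90),(505,580),(40,520)]])
print(C.round(4),[np.linalg.norm(C[i]-C[(i+1)%4]).round(4) for i in range(4)],C.mean(0))
for p in [(300,305),(300,300)]: print(onplane('w',g(*p),.05,m).round(4))
```

```text
[[0.4451 0.2724]
 [0.4439 0.3519]
 [0.524  0.353 ]
 [0.5245 0.2737]] [np.float64(0.0795), np.float64(0.0801), np.float64(0.0792), np.float64(0.0794)] [0.48439647 0.31275024]
[0.4833 0.3117 0.05  ]
[0.4825 0.3115 0.05  ]
```

Run:
```python
from h import *
plan((.4842,.3122,.14),yaw=8)
```

```text
now t=22.93 [0.5316 0.3046 0.2122] F [-0.33  0.03 -1.35] grip 0.351
yaw deg 7.94 tool z [ 4.e-04  2.e-04 -1.e+00]
shift mm [45.9 14.  72.2]
turn [ 0.0001  0.0004 -0.001 ]
```

```bash
python3 -m handwheel '[[25,8,20,0,0,0,1],[46,14,40,0,0,0,1],[46,14,60,0,0,0,1],[46,14,72,0,0,0,1],[46,14,72,0,0,0,1],[46,14,72,0,0,0,1],[46,14,72,0,0,0,1]]' 50
python3 - <<'E'
from h import *
import pickle
m=ctrl.camera_model('wrist'); grab('wrist','ww2'); pickle.dump(m,open('ww2.pkl','wb'))
plan((.4842,.3122,.14),yaw=8)
a=cv2.imread('pics/raw_ww2.png');x0,y0,s=170,110,4.4
im=cv2.resize(a[110:240,170:350],None,fx=s,fy=s,interpolation=2)
im=cv2.convertScaleAbs(im,alpha=1.6)
t=np.linspace(0,2*np.pi,80); c=(.4842,.3122)
for r in (.018,.020):
    P=np.c_[c[0]+r*np.cos(t),c[1]+r*np.sin(t),0*t+.05]
    cv2.polylines(im,[((project('w',P,m)-[x0,y0]+.5)*s).astype(np.int32)],True,(0,255,0),1)
cv2.imwrite('pics/ww2z.png',im)
grab('side','sd2',(150,80,280,190),5.5)
grab('scene','sc2',(290,80,410,190),5.5)
E
```

```text
time: 23.8
position: [0.4843, 0.3132, 0.1408]
tool_rot: [-0.219, 3.133, 0.001]
ft_force: [0.4, 0.2, -1.4]
grip_width: 0.354
now t=23.85 [0.4842 0.3132 0.1407] F [-0.82 -0.23 -0.82] grip 0.351
yaw deg 8.02 tool z [ 1.1e-03  9.0e-04 -1.0e+00]
shift mm [ 0.2 -1.   0.7]
turn [0.0007 0.0012 0.0003]
```

View pics/ww2z.png

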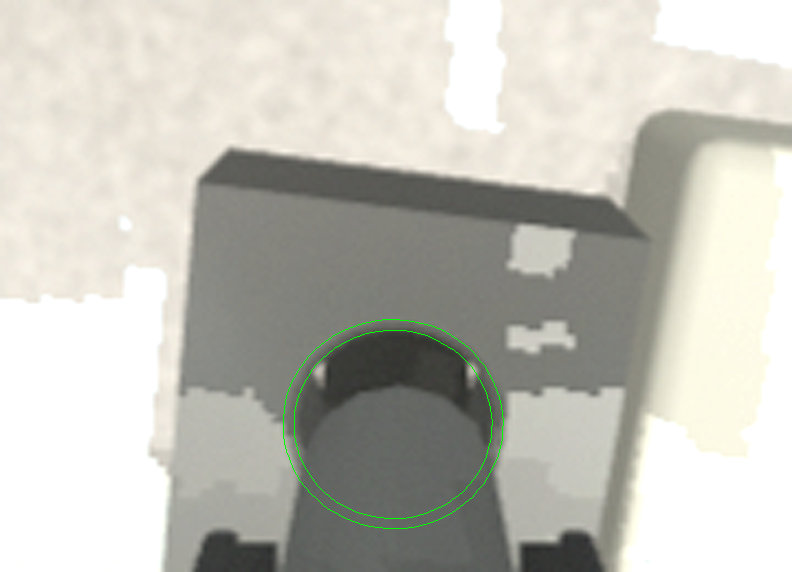

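View pics/sd2.png

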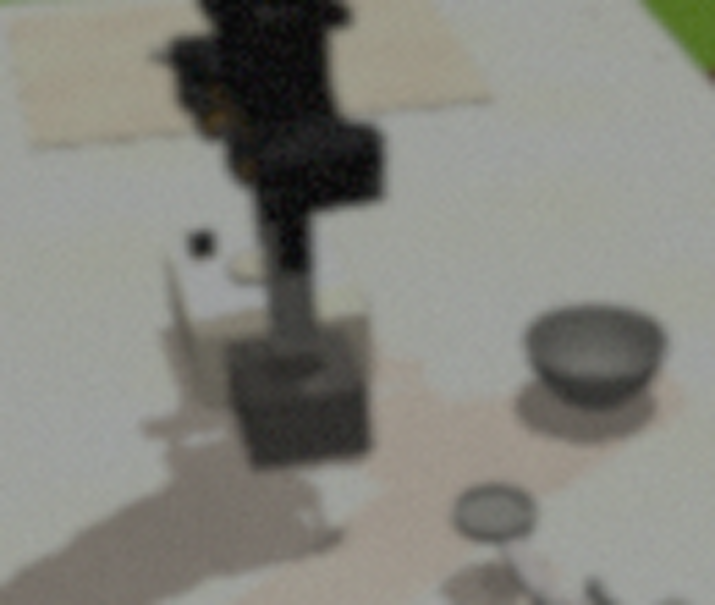

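View pics/sc2.png

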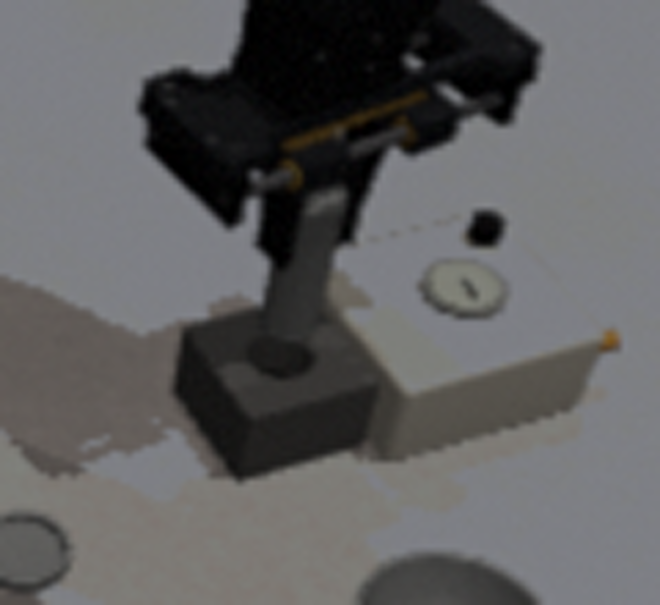

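Run:
```python
from h import *
import pickle
m=pickle.load(open('ww2.pkl','rb'))
a=cv2.imread('pics/raw_ww2.png');x0,y0,s=170,110,4.4
im=cv2.resize(a[110:240,170:350],None,fx=s,fy=s,interpolation=2)
im=cv2.convertScaleAbs(im,alpha=1.6)
t=np.linspace(0,2*np.pi,80)
for c,r,z,col in [((.4843,.3131),.016,.0735,(0,0,255)),((.4842,.3122),.020,.05,(0,255,0)),((.4842,.3122),.018,.048,(0,255,0))]:
    P=np.c_[c[0]+r*np.cos(t),c[1]+r*np.sin(t),0*t+z]
    cv2.polylines(im,[((project('w',P,m)-[x0,y0]+.5)*s).astype(np.int32)],True,col,1)
cv2.imwrite('pics/ww2f.png',im[280:])
```

```text
(no output)
```

View pics/ww2f.png

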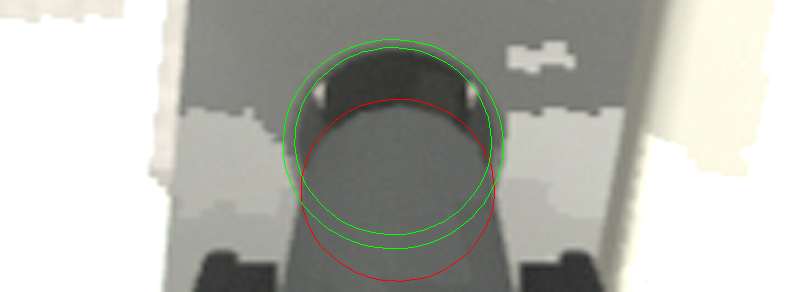

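```bash
python3 -m handwheel '[[0.8,-0.8,8,0,0,0,1],[0.8,-0.8,16,0,0,0,1],[0.8,-0.8,22,0,0,0,1],[0.8,-0.8,26,0,0,0,1],[0.8,-0.8,29,0,0,0,1],[0.8,-0.8,29,0,0,0,1]]' 50
python3 - <<'E'
from h import *
grab('wrist','ww3',(170,110,350,240),4.4)
plan((.4836,.3124,.102),yaw=8)
E
```

```text
time: 24.7
position: [0.4829, 0.3121, 0.1108]
tool_rot: [0.22, -3.134, 0.0]
ft_force: [-0.4, -0.1, -2.3]
grip_width: 0.353
now t=24.75 [0.4831 0.3122 0.111 ] F [-0.48  0.58 -1.46] grip 0.360
yaw deg 8.03 tool z [ 2.e-04  1.e-04 -1.e+00]
shift mm [-0.5  0.2  9. ]
turn [0.0001 0.0002 0.0006]
```

View pics/ww3.png

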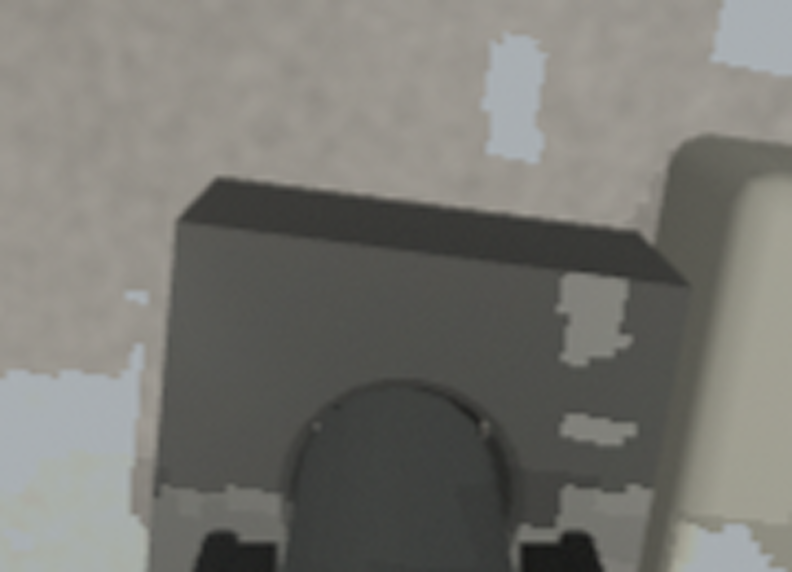

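```bash
python3 -m handwheel '[[-0.8,0.4,0,0,0,0,1],[-0.8,0.4,2,0,0,0,1],[-0.8,0.4,4,0,0,0,1],[-0.8,0.4,6,0,0,0,1],[-0.8,0.4,8,0,0,0,1],[-0.8,0.4,8,0,0,0,1]]' 50
python3 - <<'E'
from h import *
grab('wrist','ww4',(170,110,350,240),4.4)
plan()
E
```

```text
time: 25.5
position: [0.4836, 0.3125, 0.1027]
tool_rot: [0.22, -3.134, 0.0]
ft_force: [-0.6, 0.1, -1.3]
grip_width: 0.358
now t=25.55 [0.4837 0.3125 0.1029] F [-0.84 -0.74 -2.33] grip 0.354
yaw deg 8.03 tool z [-1.e-04 -1.e-04 -1.e+00]
```

View pics/ww4.png

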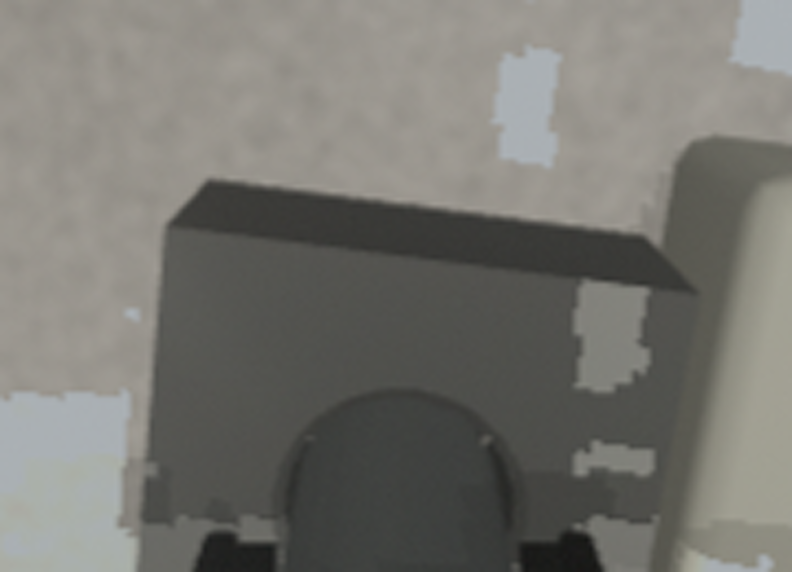

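```bash
python3 -m handwheel '[[-0.3,0.3,1,0,0,0,1],[-0.3,0.3,2,0,0,0,1],[-0.3,0.3,3,0,0,0,1],[-0.3,0.3,4,0,0,0,1],[-0.3,0.3,4,0,0,0,1]]' 50
```

```text
time: 26.18
position: [0.484, 0.3129, 0.0989]
tool_rot: [0.22, -3.134, 0.0]
ft_force: [-0.3, -0.1, -0.5]
grip_width: 0.353
```

```bash
python3 -m handwheel '[[0,0,1,0,0,0,1],[0,0,2,0,0,0,1],[0,0,2,0,0,0,1]]'
```

```text
time: 26.55
position: [0.4839, 0.3129, 0.0969]
tool_rot: [0.22, -3.134, 0.0]
ft_force: [-0.1, -0.0, -1.7]
grip_width: 0.35
```

```bash
python3 -m handwheel '[[0,0,1,0,0,0,1],[0,0,2,0,0,0,1],[0,0,2,0,0,0,1]]'
```

```text
time: 26.92
position: [0.4839, 0.3129, 0.0948]
tool_rot: [0.22, -3.134, 0.0]
ft_force: [-0.6, 0.7, -2.4]
grip_width: 0.347
```

```bash
python3 -m handwheel '[[0,0,1,0,0,0,1],[0,0,2,0,0,0,1],[0,0,2,0,0,0,1]]'
```

```text
time: 27.3
position: [0.4839, 0.3129, 0.0929]
tool_rot: [0.22, -3.134, 0.0]
ft_force: [-0.4, -0.0, -2.1]
grip_width: 0.357
```

```bash
python3 -m handwheel '[[0,0,1,0,0,0,1],[0,0,2,0,0,0,1],[0,0,2,0,0,0,1]]'
```

```text
time: 27.68
position: [0.4839, 0.3129, 0.0909]
tool_rot: [0.22, -3.134, 0.0]
ft_force: [0.1, -0.1, -1.5]
grip_width: 0.352
```

```bash
python3 -m handwheel '[[0,0,1,0,0,0,1],[0,0,2,0,0,0,1],[0,0,2,0,0,0,1]]'
```

```text
time: 28.05
position: [0.4842, 0.3131, 0.0894]
tool_rot: [-0.22, 3.133, 0.001]
ft_force: [-0.8, 0.3, 2.5]
grip_width: 0.352
```

```bash
python3 -m handwheel '[[0,0,1,0,0,0,1],[0,0,2,0,0,0,1],[0,0,2,0,0,0,1]]'
```

```text
time: 28.42
position: [0.4841, 0.313, 0.0869]
tool_rot: [-0.22, 3.134, 0.0]
ft_force: [-0.7, -0.4, 1.9]
grip_width: 0.354
```

```bash
python3 -m handwheel '[[0,0,1,0,0,0,1],[0,0,1.5,0,0,0,1],[0,0,1.5,0,0,0,1]]'
```

```text
time: 28.8
position: [0.4841, 0.313, 0.0854]
tool_rot: [-0.22, 3.134, 0.0]
ft_force: [0.8, 0.3, 2.2]
grip_width: 0.352
```

```bash
python3 -m handwheel '[[0,0,0.5,0,0,0,1],[0,0,1,0,0,0,1],[0,0,1,0,0,0,1]]'
```

```text
time: 29.18
position: [0.484, 0.313, 0.0845]
tool_rot: [-0.22, 3.134, 0.0]
ft_force: [0.2, 0.7, 1.2]
grip_width: 0.355
```

```bash
python3 -m handwheel '[[0,0,0.4,0,0,0,1],[0,0,0.8,0,0,0,1],[0,0,0.8,0,0,0,1]]'
```

```text
time: 29.55
position: [0.4841, 0.313, 0.0839]
tool_rot: [-0.22, 3.134, 0.0]
ft_force: [-0.1, -0.1, 2.9]
grip_width: 0.354
```

```bash
python3 -m handwheel '[[0,0,0.4,0,0,0,1],[0,0,0.8,0,0,0,1],[0,0,0.8,0,0,0,1]]'
```

```text
time: 29.92
position: [0.4842, 0.313, 0.0834]
tool_rot: [-0.22, 3.133, 0.001]
ft_force: [-0.5, -0.8, 6.5]
grip_width: 0.35
```

```bash
python3 -m handwheel '[[0,0,0.3,0,0,0,1],[0,0,0.6,0,0,0,1],[0,0,0.6,0,0,0,1]]'; python3 -c "
from h import *
for i in range(3): ctrl.get_image('side');print(ctrl.get_state()['ft_force'].round(2),ctrl.get_state()['position'].round(4))"
```

```text
time: 30.3
position: [0.4843, 0.3131, 0.0831]
tool_rot: [-0.22, 3.133, 0.001]
ft_force: [-0.5, -0.4, 7.1]
grip_width: 0.351
[-1.36 -1.23  7.81] [0.4843 0.3131 0.0831]
[-1.92 -0.98  8.4 ] [0.4843 0.3131 0.0831]
[-0.48 -1.15  8.58] [0.4843 0.3131 0.0832]
```

```bash
python3 -m handwheel '[[0,0,0.3,0,0,0,1],[0,0,0.6,0,0,0,1],[0,0,0.6,0,0,0,1]]'; python3 -c "
from h import *
for i in range(3): ctrl.get_image('side');print(ctrl.get_state()['ft_force'].round(2),ctrl.get_state()['position'].round(4))"
```

```text
time: 30.82
position: [0.4844, 0.3131, 0.0829]
tool_rot: [-0.22, 3.133, 0.001]
ft_force: [-1.5, -0.8, 9.0]
grip_width: 0.351
[-2.01 -1.64  8.59] [0.4844 0.3131 0.0829]
[-1.98 -1.81  8.54] [0.4844 0.3131 0.0829]
[-0.53 -1.09  8.37] [0.4844 0.3131 0.0828]
```

```bash
python3 -m handwheel '[[0,0,0.3,0,0,0,1],[0,0,0.7,0,0,0,1],[0,0,0.7,0,0,0,1]]' 60; python3 -c "
from h import *
for i in range(3): ctrl.get_image('side');print(ctrl.get_state()['ft_force'].round(2),ctrl.get_state()['position'].round(4))"
```

```text
time: 31.35
position: [0.4845, 0.3131, 0.0825]
tool_rot: [-0.22, 3.133, 0.001]
ft_force: [-1.6, -2.4, 11.6]
grip_width: 0.351
[-2.68 -0.63 11.08] [0.4845 0.3132 0.0825]
[-3.38 -2.12 11.55] [0.4845 0.3131 0.0825]
[-1.39 -1.69 10.36] [0.4845 0.3131 0.0825]
```

```bash
python3 -m handwheel '[[0,0,-0.7,0,0,0,1],[0,0,-1.2,0,0,0,0.1],[0,0,-1.2,0,0,0,-0.1],[0,0,-1.2,0,0,0,-0.3],[0,0,-1.2,0,0,0,-0.3],[0,0,-1.2,0,0,0,-0.3],[0,0,-20,0,0,0,-0.3],[0,0,-60,0,0,0,-0.3],[0,0,-90,0,0,0,-0.3],[-50,0,-110,0,0,0,-0.3],[-50,0,-110,0,0,0,-0.3],[-50,0,-110,0,0,0,-0.3]]'
python3 - <<'E'
from h import *
m=ctrl.camera_model('wrist')
grab('wrist','we1');grab('scene','sce',(190,100,410,230),3.6);grab('side','sde',(150,80,300,240),3.7)
plan()
E
```

```text
time: 33.0
position: [0.5333, 0.3198, 0.1915]
tool_rot: [0.22, -3.134, -0.0]
ft_force: [-1.2, 0.5, 0.4]
grip_width: 0.65
now t=33.15 [0.5324 0.32   0.1907] F [-0.66  0.53  0.21] grip 0.648
yaw deg 8.08 tool z [-1.2e-03 -2.0e-04 -1.0e+00]
```

View pics/we1.png

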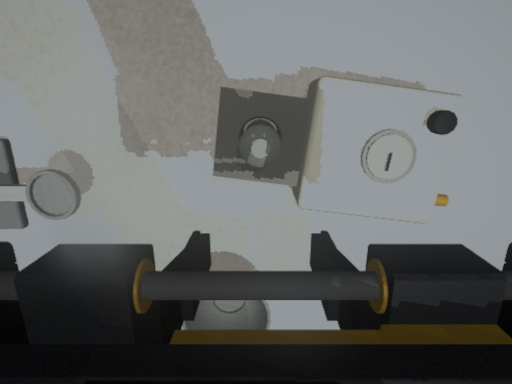

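View pics/sce.png

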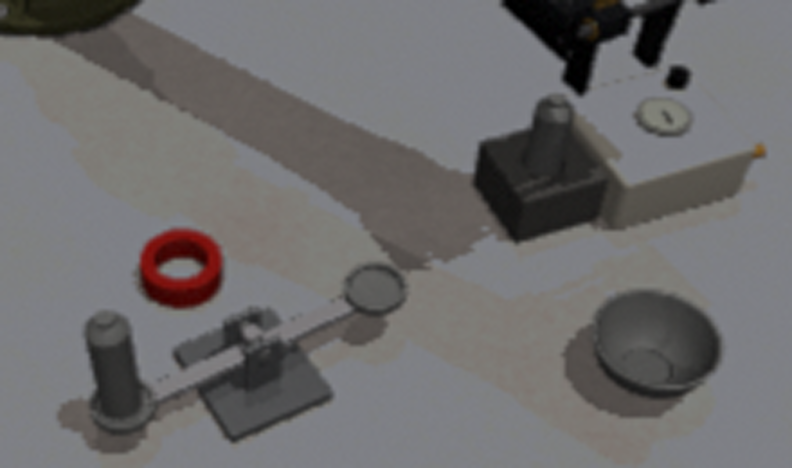

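View pics/sde.png

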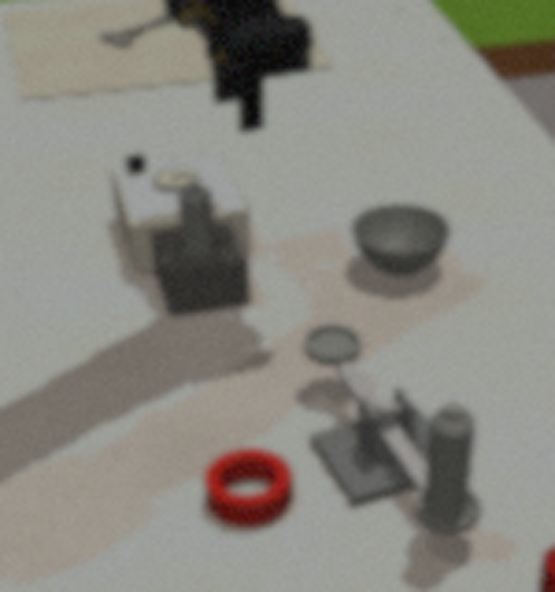

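Run:
```python
from h import *
im=cv2.imread('pics/raw_we1.png');print(onplane('wrist',(259.5,148.5),.1165).round(4))
x0,y0,s=205,80,6
z=cv2.convertScaleAbs(cv2.resize(im[80:195,205:325],None,fx=5,fy=5,interpolation=2),alpha=1.6)
t=np.linspace(0,2*np.pi,80)
for c,r,h in [((.4844,.3127),.007,.1165),((.4844,.3127),.018,.05),((.4844,.3127),.016,.1045)]:
    P=np.c_[c[0]+r*np.cos(t),c[1]+r*np.sin(t),0*t+h]
    cv2.polylines(z,[((project('wrist',P)-[x0,y0]+.5)*5).astype(np.int32)],True,(0,255,0),1)
cv2.imwrite('pics/we1z.png',z)
```

```text
[0.484  0.3128 0.1165]
```

View pics/we1z.png

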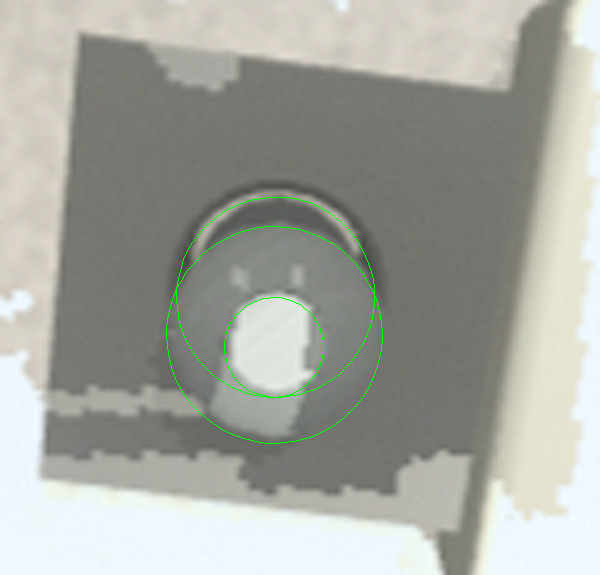

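```bash
python3 -m handwheel '[[0,0,0,0,0,0,-0.3],[0,0,0,0,0,0,-0.3],[0,0,0,0,0,0,-0.3],[0,0,0,0,0,0,-0.3]]'; python3 -c "
from bench import ctrl
print(ctrl.close_job())"
```

```text
time: 33.65
position: [0.5335, 0.3199, 0.191]
tool_rot: [-0.22, 3.134, 0.0]
ft_force: [0.2, -1.3, -0.4]
grip_width: 0.653
the job is handed in; nothing more can be done
None
```

I put one cartridge on each pan and let go of both. The left side dropped, so I pressed that cartridge home in the pump's well. I handed the job in at about 34 s of the 72 s allowed; the interface gave no verdict.

- **Weighing:** the scene camera, compared with the expected positions for each tilt, put the beam at its left-down stop. It stayed there, untouched, in two pictures about 0.6 s apart.
- **Pressing:** the cartridge met the seat about 27 mm below the mouth and slid at the expected friction. I stopped when the force rose to about 12.7 N (11.2 N measured plus the cartridge's weight), after about 7.5 mm of travel. That agrees with 6 mm of seat plus the buffer. I could not read the seat's own position.
- **One reading that disagreed:** one of the last steps down hardly raised the force (about 8.5 N), and there was 1–3 N sideways. The next step rose normally, to 11–12 N.
- **Final pictures:**
  - The full cartridge is upright and within about 1 mm of the well's centre.
  - The spent one stands on the right pan.
  - The tape roll and bowl look undisturbed. The jar is not in those pictures, but I kept the arm clear of it.
  - The gripper is clear of everything.

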